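# Lay a lamp bracket down in the display tray, foot against the end board

## Task

Tip the upright lamp bracket in the green-lined tray over onto the back of its arm, away from the tall end board, using only your fingertips or the outside of your fingers: do not pinch or lift it, and let it down gently under control instead of letting it drop. Then push it along the tray until the underside of its foot is flat and square against the end board, and take your hand away; leave the other parts around the tray where they are.

Things in the scene. Friction and masses are not known exactly. Their poses are not given: they have to be found in the camera images.
- tray: Shallow wooden display tray fixed to the table, inside 360 long (x) by 140 wide (y), lined with a green rubber mat, floor 8 mm above the table. Origin: centre of underside at table level; z up. At its +x end stands the end board, the stop: inner face at x=+180 mm, 15 thick, top 60 above the table. Its other three sides have rails 10 thick, only 22 tall from the table.
- stop_face (a point): Foot of the end board's inner face: mid width, at floor level (tray frame x = +180, y = 0, z = 8 mm). Axes as the tray's: +x points into the board, z up.
- bracket: Loose L-shaped aluminium lamp bracket, 0.36 to 0.5 kg, standing on its foot; foot points at the end board (within 7 deg), toe 25 to 55 mm from it. Origin: mid heel edge (bottom edge at the arm's back); x along the foot, y across, z up the arm. Foot: plate 95 long (x 0 to 95), 64 wide, 12 thick. Arm: plate x 0 to 7, 60 wide to z=82, above that 44, top z=180 mm. Inside corner open, no ribs.
- bracket_heel (a point): Middle of the heel edge (the bracket's origin), where it pivots; it stays on the tray floor. Centre of mass: bracket x=26, z=49 mm, so it overbalances at about 28 degrees of tilt; from there only holding the rising foot down keeps it from falling. Friction on the mat 0.7 to 1.1: a push lower than about 40 mm on the arm slides it instead of tipping it.
- bracket_toe (a point): Middle of the foot's bottom edge at the toe, bracket x = 95 mm.
- bracket_top (a point): Top end of the arm on its back face, bracket z=180 mm. Lying down as wanted, the bracket's z axis is level and points away from the board, its x axis points up, the foot stands upright 95 tall and the arm's upper face is 7 mm above the floor; pushed on the foot higher than about 40 mm above the floor, it rocks up instead of sliding.
- coil: Bystander: ignition coil, a silver can with black top, standing upright, 54 diameter, 137 tall, beside the tray. Origin: centre of its underside.
- gauge: Bystander: round dashboard gauge lying face up, 60 diameter, 42 tall, beside the tray. Origin: centre of its underside.
- lens_lamp: Bystander: small chrome side lamp with amber lens, 56 diameter, 43 tall, beside the tray. Origin: centre of its underside.
- carton: Bystander: small cardboard carton 70 x 45 x 45 mm, beside the tray. Origin: centre of its underside.
There are look-alikes about, which are no part of the job. What is shaped like the bracket but red is not meant.

How it is judged:
By the outcome, as a careful person would: the job done as asked, in the order asked, and still so for the second after the job is handed in, with the robot touching nothing.
It also fails if it takes over 58 s, if anything falls off the work surface, if the arm or the gripper's body presses on something with over 40 N, if the wrist force passes 120 N, or if a joint passes its speed limit or range.

## Robot

A 7-joint arm with a two-finger parallel gripper is mounted at the origin on the work surface. World frame = base frame: x ahead of the robot, y to its left, z up, the work surface at z = 0. Lengths are in m, angles in rad, forces in N, time in s.
With the tool pointing down it reaches from about 0.425 to 0.925 m from the base axis. Payload 6.8 kg.
Tool frame: the origin (TCP) lies on the centre line of the jaws, within the pads' length; the fingertips stand 17 mm ahead of it and the grasp point (between the pads) lies 2 mm behind it (nose_length is the distance from the TCP to the fingertips, in m); z points along the fingers, x is the direction in which the jaws open and shut, and the axes are right-handed (so a half turn about z gives the same grasp; the last joint's range is limited). The gripper opens to 85 mm and grips with 20 to 120 N. Pads are 22 mm wide; open, the fingers measure 114 mm over their backs; the gripper's body (76 mm by 85 mm) begins 54 mm behind the grasp point. The pads swing forward as they close: fully open they stand 13 mm farther back than shut.
Start: joints at [1.105, 0.477, 0.022, 1.555, -0.011, 1.109, -0.083], TCP at [0.236, -0.632, 0.248] pointing down, gripper open.
Joint ranges: [-2.96, 2.96], [-0.34, 2.1], [-1.41, 1.46], [0.24, 2.44], [-1.37, 4.51], [0.17, 1.92], [-2.96, 2.96]. Speed limits (rad/s): [2.39, 2.39, 3.14, 3.14, 3.14, 3.14, 3.14].

## Interface

Orientations are given as a unit quaternion [w, x, y, z].
In Python, from station import * gives the robot as it stands.
- The arm moves only by the tool send_rows, never from a script. Its argument "commands" is a list of rows, each an object with "translation": the shift along the tool's x, y, z in m, a list of three; "rot": the turn, a rotation vector about the tool's x, y, z in degrees, a list of three; "grip": the finger opening in m, from 0 to 0.0854. In form: [{"translation": [tx, ty, tz], "rot": [rx, ry, rz], "grip": grip}, ...]. A call has exactly 5 rows; each row shifts and turns the commanded pose from where the row before left it, along the tool's axes as they then stand; what a row does not reach is not made up. A row lasts 1/12 s, in which the tool goes at most 41.7 mm and 7.16 degrees, less where a joint would pass 70% of its speed; a pose out of reach is approached as far as the arm can. A call with a gripper value outside its range is refused whole. The fingers move at their own pace and stop on an object; "force" is the grip in N (left out, the last holds). Time passes only in rows, so rows that do not move let the fingers close, or fill a call up. It gives the time, the measured TCP pose, the force and the opening at its end, in the units of the state.
- get_obs(): the state, without advancing time (a new reading comes with each control period).
- read_camera(name): name is "scene" or "top" or "wrist"; returns a dict with "pixels" (480x640x3 uint8, red, green, blue), "depth" (480x640 float32, m along the optical axis (not along the pixel's ray), 0 where there is no reading), "mtx" (3x3 intrinsics, pixels), "dist" ([k1, k2, p1, p2, k3] as OpenCV has them; the pictures are not rectified), "extrinsics" (4x4, takes a point from camera to world coordinates). Camera axes: x right, y up, looking along -z (the intrinsics and any distortion apply to the point x, -y, -z); pixel columns grow to the right and rows downward; lengths in m; the calibration is good to about 2 mm. A picture is of the moment at which its call begins.
- hand_in(): hands the job in, once; it reports no verdict.
The state is a dict: "t": time; "q": joint angles; "joint_vel": joint speeds; "joint_torque": joint torques, N m; "eef_pos": TCP position; "tool_rot": TCP orientation; "contact_force": force on the tool from outside, world axes, zero at the start; "torque": the same for the moment, N m; "gripper_width": opening from 0.0 (shut) to 1.0 (fully open).
Only numpy, scipy, OpenCV 4.12 (cv2) and the standard library are available. Lean on these libraries where they do the work, as an engineer would, in place of code of your own. Each camera call takes 0.05 s, during which the arm holds its last target.

## Working session

There is one attempt and no reset: what is moved stays moved. The work goes in short steps, Python scripts to look and compute and a tool call to move; the robot and the scene stay as the last step left them, time stands still between calls to the robot, and variables do not carry over. Pictures are saved under pics/ and viewed, and the job is handed in when it is done.

Besides the shell and the picture viewer there is one more tool, called after "Request:" in YAML: its name, and indented under it one key for each argument. send_rows: Moves the arm, as the interface text tells. Its arguments: {"type":"object","properties":{"commands":{"type":"array","items":{"type":"object","properties":{"translation":{"type":"array","items":{"type":"number"}},"rot":{"type":"array","items":{"type":"number"}},"grip":{"type":"number"}}}},"force":{"type":"number"}},"required":["commands"]}

```bash
ls; mkdir -p pics
python3 - <<'E'
from station import *
import cv2,numpy as np
o=get_obs(); print({k:np.round(v,3) for k,v in o.items()})
for n in ("scene","top"):
    c=read_camera(n); cv2.imwrite(f"pics/{n}0.png",c["pixels"][:,:,::-1]); np.savez(f"{n}0.npz",**c)
    print(n,c["mtx"].round(1).tolist(),c["dist"],c["extrinsics"].round(3).tolist())
E
```

```text
pics
{'t': np.float64(0.0), 'q': array([ 1.105,  0.478,  0.022,  1.556, -0.012,  1.109, -0.083]), 'joint_vel': array([ 0.   , -0.   , -0.001,  0.   , -0.001, -0.001,  0.   ]), 'joint_torque': array([-1.0000e-03, -5.9646e+01,  1.6080e+00, -2.8120e+01,  1.2000e-02,
        9.0000e-03, -0.0000e+00]), 'eef_pos': array([ 0.236, -0.632,  0.247]), 'tool_rot': array([-0.   ,  0.822, -0.57 , -0.001]), 'contact_force': array([ 0.442,  0.582, -0.046]), 'torque': array([ 0.055, -0.044, -0.035]), 'gripper_width': np.float64(0.997)}
scene [[520.6, 0.0, 324.8], [0.0, 520.6, 232.1], [0.0, 0.0, 1.0]] [-0.07682482  0.          0.          0.          0.        ] [[0.22, -0.821, 0.526, 1.024], [0.975, 0.18, -0.127, -0.064], [0.009, 0.541, 0.841, 0.886], [0.0, 0.0, 0.0, 1.0]]
top [[620.9, 0.0, 318.8], [0.0, 620.9, 240.2], [0.0, 0.0, 1.0]] [-0.16175155  0.          0.          0.          0.        ] [[-0.014, 0.982, -0.189, 0.349], [-0.999, -0.007, 0.035, 0.073], [0.033, 0.19, 0.981, 1.085], [0.0, 0.0, 0.0, 1.0]]
```

View pics/scene0.png

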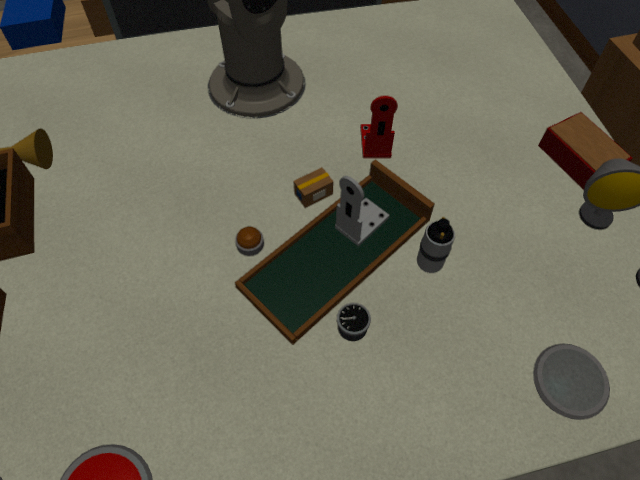

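View pics/top0.png

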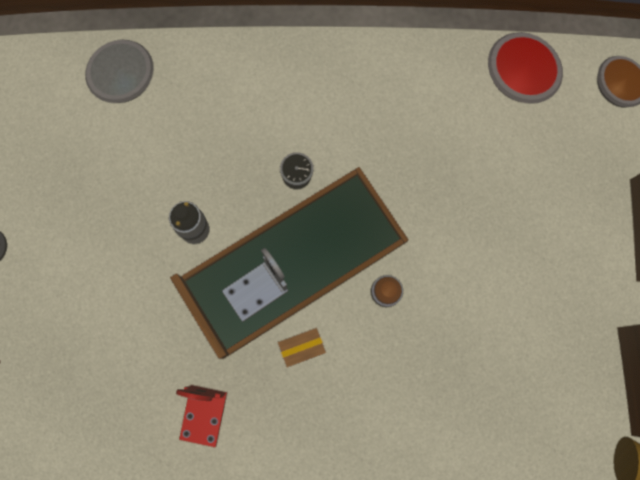

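```bash
cat > h.py <<'E'
import numpy as np,cv2
def load(f): return dict(np.load(f))
def cloud(c):
    h,w=c["depth"].shape
    u,v=np.meshgrid(np.arange(w),np.arange(h))
    p=cv2.undistortPoints(np.stack([u,v],-1).reshape(-1,1,2).astype(np.float64),c["mtx"],c["dist"]).reshape(h,w,2)
    d=c["depth"].astype(float)
    P=np.stack([p[...,0]*d,-p[...,1]*d,-d],-1)
    E=c["extrinsics"]; return P@E[:3,:3].T+E[:3,3]
def ray(c,uv):
    p=cv2.undistortPoints(np.array(uv,float).reshape(-1,1,2),c["mtx"],c["dist"]).reshape(-1,2)
    d=np.c_[p[:,0],-p[:,1],-np.ones(len(p))]@c["extrinsics"][:3,:3].T
    return c["extrinsics"][:3,3],d
def onplane(c,uv,z):
    o,d=ray(c,uv); return o+d*((z-o[2])/d[:,2])[:,None]
def proj(c,X):
    E=c["extrinsics"]; p=(np.atleast_2d(X)-E[:3,3])@E[:3,:3]
    p=p*[1,-1,-1]
    return cv2.projectPoints(p,np.zeros(3),np.zeros(3),c["mtx"],c["dist"])[0].reshape(-1,2)
E
python3 - <<'E'
from h import *
for n in ("top","scene"):
    c=load(n+"0.npz"); px=c["pixels"]; W=cloud(c)
    hsv=cv2.cvtColor(px,cv2.COLOR_RGB2HSV)
    g=((hsv[...,0]>60)&(hsv[...,0]<100)&(hsv[...,1]>80)).astype(np.uint8)
    cs=max(cv2.findContours(g,0,2)[0],key=cv2.contourArea)
    print(n,cv2.contourArea(cs))
    m=(g>0)&(c["depth"]>0); P=W[m]; print("floor z",np.percentile(P[:,2],[5,50,95]).round(4))
    P=P[abs(P[:,2]-.008)<.006][:,:2].astype(np.float32)
    r=cv2.minAreaRect(P*1000); print("mat rect",r)
    # brown rails: 
    b=((hsv[...,0]<20)&(hsv[...,1]>90))
    Q=W[b&(c["depth"]>0)]; ctr=np.array(r[0])/1000
    Q=Q[(np.hypot(*(Q[:,:2]-ctr).T)<.24)&(Q[:,2]>.01)]
    print("brown rect",cv2.minAreaRect((Q[:,:2]*1000).astype(np.float32)), np.percentile(Q[:,2],[5,50,99]).round(3))
    # table depth check
    t=W[(abs(W[...,2])<.02)&(abs(W[...,0]-.7)<.2)&(abs(W[...,1])<.3)]; print("table z",np.median(t[:,2]))
E
```

```text
Traceback (most recent call last):
ValueError: max() iterable argument is empty
```

Run:
```python
from h import *
for n,uvs in (("top",[(320,230),(260,290),(330,270),(300,345)]),("scene",[(300,270),(370,215),(352,210)])):
    c=load(n+"0.npz");px=c["pixels"]
    hsv=cv2.cvtColor(px,cv2.COLOR_RGB2HSV); W=cloud(c)
    for u,v in uvs: print(n,u,v,px[v,u],hsv[v,u],W[v,u].round(3))
```

```text
top 320 230 [45 59 47] [64 61 59] [0.574 0.032 0.01 ]
top 260 290 [133 137 145] [110  21 145] [0.468 0.137 0.019]
top 330 270 [49 63 51] [64 57 63] [0.503 0.016 0.008]
top 300 345 [158 123  32] [ 22 203 158] [0.372 0.07  0.047]
scene 300 270 [18 35 26] [ 74 124  35] [0.549 0.003 0.008]
scene 370 215 [111 110 106] [ 24  11 111] [0.462 0.165 0.02 ]
scene 352 210 [44 46 43] [50 17 46] [0.504 0.111 0.112]
```

Run:
```python
from h import *
for n in ("top","scene"):
    c=load(n+"0.npz"); px=c["pixels"]; W=cloud(c)
    hsv=cv2.cvtColor(px,cv2.COLOR_RGB2HSV)
    g=((hsv[...,0]>50)&(hsv[...,0]<100)&(hsv[...,1]>45)&(hsv[...,2]<90)).astype(np.uint8)
    g=cv2.morphologyEx(g,cv2.MORPH_OPEN,np.ones((3,3)))
    cs=max(cv2.findContours(g,0,2)[0],key=cv2.contourArea)
    m0=np.zeros_like(g); cv2.drawContours(m0,[cs],-1,1,-1)
    m=(m0>0)&(g>0)&(c["depth"]>0); P=W[m]; print(n,"floor z",np.percentile(P[:,2],[5,50,95]).round(4))
    P=P[abs(P[:,2]-.008)<.006][:,:2]
    r=cv2.minAreaRect((P*1000).astype(np.float32)); print("mat rect",r); ctr=np.array(r[0])/1000
    b=((hsv[...,0]<20)&(hsv[...,1]>90))|((hsv[...,0]>172)&(hsv[...,1]>60))
    b=b&(abs(W[...,2]-.022)<.006)
    Q=W[b]; Q=Q[np.hypot(*(Q[:,:2]-ctr).T)<.24]
    print("rail rect",cv2.minAreaRect((Q[:,:2]*1000).astype(np.float32)))
    b=((hsv[...,0]<20)&(hsv[...,1]>90))&(abs(W[...,2]-.060)<.005)
    Q=W[b]; Q=Q[np.hypot(*(Q[:,:2]-ctr).T)<.24]
    print("board top",len(Q),cv2.minAreaRect((Q[:,:2]*1000).astype(np.float32)),np.median(Q[:,2]))
```

```text
top floor z [0.0041 0.0074 0.0107]
mat rect ((522.330810546875, 80.39950561523438), (136.6243438720703, 357.4154357910156), 31.936080932617188)
rail rect ((491.44677734375, 56.18495178222656), (236.29881286621094, 370.65478515625), 31.669708251953125)
board top 806 ((421.90283203125, 238.25473022460938), (159.71510314941406, 14.998135566711426), 31.50326919555664) 0.059378145096183665
scene floor z [0.0055 0.0082 0.011 ]
mat rect ((518.2938232421875, 80.38880920410156), (137.37255859375, 358.10552978515625), 31.772762298583984)
rail rect ((489.7830810546875, 59.210296630859375), (237.79550170898438, 381.740966796875), 31.71011734008789)
board top 530 ((424.8077392578125, 238.17173767089844), (159.7919921875, 18.62332534790039), 32.21293640136719) 0.05956332326126573
```

Run:
```python
from h import *
c=load("top0.npz"); a=c["pixels"][150:370,150:430,::-1]; a=cv2.resize(a,None,fx=2.8,fy=2.7,interpolation=2); cv2.imwrite("pics/topcrop.png",np.clip(a*1.4,0,255))
c=load("scene0.npz"); a=c["pixels"][150:350,220:480,::-1]; a=cv2.resize(a,None,fx=3,fy=3,interpolation=2); cv2.imwrite("pics/scenecrop.png",np.clip(a*1.4,0,255))
```

```text
[ WARN:0@0.076] global loadsave.cpp:1063 imwrite_ Unsupported depth image for selected encoder is fallbacked to CV_8U.
```

View pics/topcrop.png

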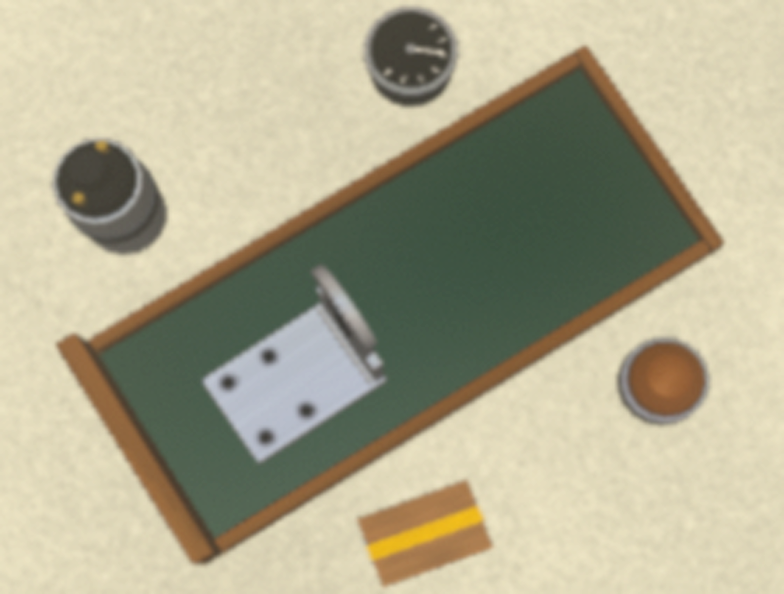

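View pics/scenecrop.png

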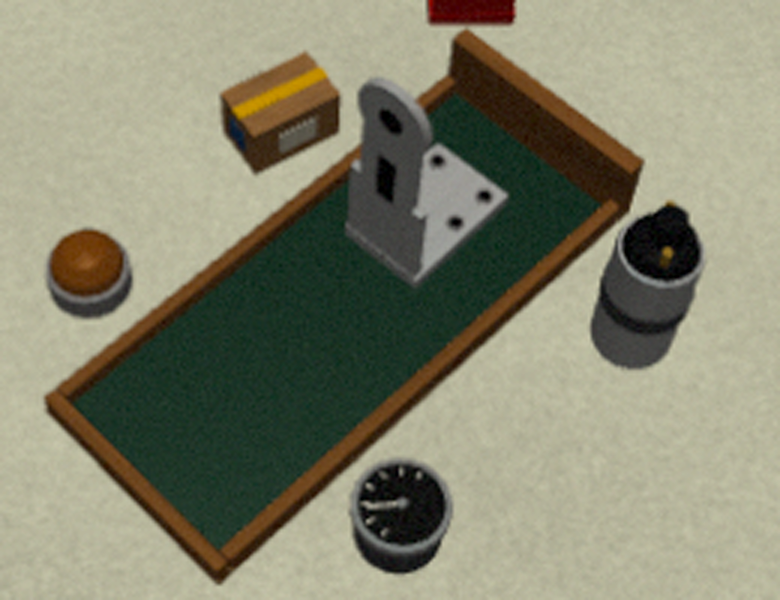

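```bash
cat >> h.py <<'E'
A=np.radians(121.85); TX=np.array([np.cos(A),np.sin(A),0]); TY=np.array([-np.sin(A),np.cos(A),0]); T0=np.array([.5212,.0796,0])
def tray(P): P=np.asarray(P)-T0; return np.stack([P@TX,P@TY,P[...,2]],-1)
def world(p): p=np.atleast_2d(p); return T0+p[:,:1]*TX+p[:,1:2]*TY+p[:,2:]*[0,0,1]
E
python3 - <<'E'
import station; print([n for n in dir(station) if n[0]!='_'])
from h import *
for n in ("top","scene"):
    c=load(n+"0.npz"); px=c["pixels"]; W=cloud(c); R=tray(W)
    hsv=cv2.cvtColor(px,cv2.COLOR_RGB2HSV)
    inn=(abs(R[...,0])<175)&(abs(R[...,0])<.172)&(abs(R[...,1])<.068)
    f=inn&(abs(R[...,2]-.020)<.005)&(hsv[...,1]<45)
    lab=cv2.connectedComponentsWithStats(f.astype(np.uint8)); k=1+np.argmax(lab[2][1:,4]); f=lab[1]==k
    Q=R[f]*1000
    print(n,"foot",len(Q),cv2.minAreaRect(Q[:,:2].astype(np.float32)),np.median(Q[:,2]))
    print(cv2.boxPoints(cv2.minAreaRect(Q[:,:2].astype(np.float32))).round(1).tolist())
    a=inn&(R[...,2]>.05); Q=R[a]*1000
    print("arm",len(Q),Q.min(0).round(1),Q.max(0).round(1)); 
    s=np.linalg.lstsq(np.c_[Q[:,1:],np.ones(len(Q))],Q[:,0],rcond=None)[0]; print("x=a*y+b*z+c",s.round(3))
    for nm,uv in (dict(coil=(187,215),gauge=(297,168),lamp=(387,290),carton=(302,347),red=(205,415)) if n=="top" else dict(coil=(437,235),gauge=(353,320),lamp=(249,237),carton=(312,180),red=(383,105))).items():
        print(nm,(R[uv[1],uv[0]]*1000).round(0),W[uv[1],uv[0]].round(3))
E
```

```text
['PlanningError', 'get_obs', 'hand_in', 'nose_length', 'read_camera']
top foot 1824 ((86.45269775390625, 10.394147872924805), (92.03968811035156, 64.37793731689453), 1.520034670829773) 19.562342851489944
[[39.599998474121094, 41.400001525878906], [41.29999923706055, -23.0], [133.3000030517578, -20.600000381469727], [131.60000610351562, 43.79999923706055]]
arm 337 [ 38.3 -18.7  50.4] [ 47.7  38.9 191.3]
x=a*y+b*z+c [-6.3000e-02 -1.9000e-02  4.7383e+01]
coil [ 114. -135.  127.] [0.576 0.247 0.127]
gauge [ -89. -130.   44.] [0.678 0.072 0.044]
lamp [-103.  133.   45.] [ 0.463 -0.078  0.045]
carton [ 69. 136.  45.] [0.369 0.066 0.045]
red [269. 145.  13.] [0.256 0.231 0.013]
scene foot 762 ((83.07295227050781, 8.534679412841797), (97.69457244873047, 64.60598754882812), 2.85394024848938) 19.88454989119026
[[32.70000076293945, 38.400001525878906], [35.900001525878906, -26.200000762939453], [133.5, -21.299999237060547], [130.3000030517578, 43.20000076293945]]
arm 1115 [ 33.8 -22.3  50.2] [ 45.4  39.1 190.9]
x=a*y+b*z+c [-5.6000e-02  1.0000e-02  3.6391e+01]
coil [ 103. -145.  116.] [0.59  0.244 0.116]
gauge [ -94. -134.   45.] [0.685 0.071 0.045]
lamp [-112.  124.   41.] [ 0.475 -0.081  0.041]
carton [ 67. 136.  49.] [0.371 0.064 0.049]
red [239. 110. 160.] [0.301 0.224 0.16 ]
```

```bash
cat >> h.py <<'E'
from scipy.spatial.transform import Rotation as Rn
PSI=np.radians(124.3); BX=np.array([np.cos(PSI),np.sin(PSI),0]); BY=np.array([-np.sin(PSI),np.cos(PSI),0])
H0=world([.037,.0075,.008])[0]
def bw(u,h,v=0): return H0+(u*BX+v*BY+np.array([0,0,h]))/1  # metres
def Rtool(phi): # phi deg: tip tilted toward bracket -x
    x=-BX; z=np.array([0,0,-1.]); y=np.cross(z,x); R=np.stack([x,y,z],1)
    return R@Rn.from_euler('y',phi,degrees=True).as_matrix()
def cur(o): 
    w,x,y,z=o["tool_rot"]; return np.array(o["eef_pos"]),Rn.from_quat([x,y,z,w]).as_matrix()
def rows(p,R,pt,Rt,n):
    rv=Rn.from_matrix(R.T@Rt).as_rotvec(degrees=True)/n; out=[];Rc=R.copy();pc=p.copy();d=(pt-p)/n
    for i in range(n):
        out.append(((Rc.T@d*1000).round(1).tolist(),rv.round(2).tolist())); Rc=Rc@Rn.from_rotvec(rv,degrees=True).as_matrix()
    return out
E
python3 - <<'E'
from h import *
from station import *
print(nose_length)
o=get_obs(); p,R=cur(o); print(R.round(3))
print("H0",H0,"stage",bw(.174,.179))
for r in rows(p,R,np.array([.52,-.2,.33]),Rtool(0),15): print(r)
p=np.array([.52,-.2,.33])
for r in rows(p,Rtool(0),bw(.174,.240),Rtool(0),15)[:2]: print(r)
E
```

```text
0.017
[[ 0.35  -0.937 -0.001]
 [-0.937 -0.35   0.002]
 [-0.002  0.    -1.   ]]
H0 [0.49530446 0.10707127 0.008     ] stage [0.39725092 0.25081238 0.187     ]
([-20.3, -27.8, -5.5], [-0.0, 0.01, -0.92])
([-19.9, -28.1, -5.5], [-0.0, 0.01, -0.92])
([-19.4, -28.4, -5.5], [-0.0, 0.01, -0.92])
([-19.0, -28.7, -5.5], [-0.0, 0.01, -0.92])
([-18.5, -29.0, -5.5], [-0.0, 0.01, -0.92])
([-18.0, -29.3, -5.5], [-0.0, 0.01, -0.92])
([-17.6, -29.6, -5.5], [-0.0, 0.01, -0.92])
([-17.1, -29.9, -5.5], [-0.0, 0.01, -0.92])
([-16.6, -30.2, -5.5], [-0.0, 0.01, -0.92])
([-16.1, -30.4, -5.5], [-0.0, 0.01, -0.92])
([-15.6, -30.7, -5.5], [-0.0, 0.01, -0.92])
([-15.1, -30.9, -5.5], [-0.0, 0.01, -0.92])
([-14.6, -31.2, -5.5], [-0.0, 0.01, -0.92])
([-14.1, -31.4, -5.5], [-0.0, 0.01, -0.92])
([-13.6, -31.6, -5.5], [-0.0, 0.01, -0.92])
([-29.4, -10.2, 5.5], [0.0, 0.0, 0.0])
([-29.4, -10.2, 5.5], [0.0, 0.0, 0.0])
```

Candidates for the bracket are the silver-grey L in the green tray at scene (352,210) / top (258,285), and the red L outside the tray at scene (380,130) / top (203,415). The crops show that the grey one stands on its foot with the toe towards the tall board, so I choose that one.

Request:
send_rows:
  commands:
    - {"translation": [-0.02, -0.028, -0.006], "rot": [0, 0, -0.9], "grip": 0.071}
    - {"translation": [-0.02, -0.028, -0.006], "rot": [0, 0, -0.9], "grip": 0.071}
    - {"translation": [-0.019, -0.028, -0.006], "rot": [0, 0, -0.9], "grip": 0.071}
    - {"translation": [-0.019, -0.029, -0.006], "rot": [0, 0, -0.9], "grip": 0.071}
    - {"translation": [-0.0185, -0.029, -0.006], "rot": [0, 0, -0.9], "grip": 0.071}

```text
t: 0.52
eef_pos: [0.3317, -0.4874, 0.2781]
tool_rot: [-0.0, 0.844, -0.537, -0.0]
contact_force: [0.2, -0.4, 0.0]
gripper_width: 0.828
```

Request:
send_rows:
  commands:
    - {"translation": [-0.018, -0.029, -0.006], "rot": [0, 0, -0.9], "grip": 0.071}
    - {"translation": [-0.0175, -0.0295, -0.006], "rot": [0, 0, -0.9], "grip": 0.071}
    - {"translation": [-0.017, -0.03, -0.006], "rot": [0, 0, -0.9], "grip": 0.071}
    - {"translation": [-0.0165, -0.03, -0.006], "rot": [0, 0, -0.9], "grip": 0.071}
    - {"translation": [-0.016, -0.0305, -0.006], "rot": [0, 0, -0.9], "grip": 0.071}

```text
t: 0.93
eef_pos: [0.4262, -0.3443, 0.3083]
tool_rot: [0.0, 0.864, -0.503, -0.0]
contact_force: [-0.2, 0.3, -0.0]
gripper_width: 0.83
```

Request:
send_rows:
  commands:
    - {"translation": [-0.0155, -0.031, -0.006], "rot": [0, 0, -0.9], "grip": 0.071}
    - {"translation": [-0.015, -0.031, -0.006], "rot": [0, 0, -0.9], "grip": 0.071}
    - {"translation": [-0.0145, -0.031, -0.006], "rot": [0, 0, -1], "grip": 0.071}
    - {"translation": [-0.014, -0.0315, -0.006], "rot": [0, 0, -1], "grip": 0.071}
    - {"translation": [-0.0135, -0.0315, -0.006], "rot": [0, 0, -1], "grip": 0.071}

```text
t: 1.35
eef_pos: [0.5218, -0.2013, 0.3384]
tool_rot: [0.0, 0.884, -0.467, -0.0]
contact_force: [0.1, -1.0, 0.1]
gripper_width: 0.827
```

Run:
```python
from h import *
from station import *
o=get_obs(); p,R=cur(o); print(o["t"],p,o["q"].round(3),o["gripper_width"],o["contact_force"])
print(Rn.from_matrix(R.T@Rtool(0)).as_rotvec(degrees=True))
for r in rows(p,R,bw(.180,.27),Rtool(0),15): print(r)
```

```text
1.35 [ 0.52179825 -0.20127512  0.33835805] [ 0.48   0.228 -0.268  1.707  0.064  1.215 -0.774] 0.8274240918945274 [ 0.14373489 -0.99044891  0.05007002]
[0.0227107  0.01746286 0.04481759]
([-30.0, -10.2, 4.0], [0.0, 0.0, 0.0])
([-30.0, -10.1, 4.0], [0.0, 0.0, 0.0])
([-30.0, -10.1, 4.0], [0.0, 0.0, 0.0])
([-30.0, -10.1, 4.0], [0.0, 0.0, 0.0])
([-30.0, -10.1, 4.0], [0.0, 0.0, 0.0])
([-30.0, -10.1, 4.0], [0.0, 0.0, 0.0])
([-30.0, -10.1, 4.0], [0.0, 0.0, 0.0])
([-30.0, -10.1, 4.0], [0.0, 0.0, 0.0])
([-30.0, -10.1, 4.0], [0.0, 0.0, 0.0])
([-30.0, -10.1, 4.0], [0.0, 0.0, 0.0])
([-30.0, -10.1, 4.0], [0.0, 0.0, 0.0])
([-30.0, -10.1, 4.0], [0.0, 0.0, 0.0])
([-30.0, -10.1, 4.0], [0.0, 0.0, 0.0])
([-30.0, -10.1, 4.0], [0.0, 0.0, 0.0])
([-30.0, -10.1, 4.0], [0.0, 0.0, 0.0])
```

Request:
send_rows:
  commands:
    - {"translation": [-0.03, -0.01, 0.004], "rot": [0, 0, 0], "grip": 0.071}
    - {"translation": [-0.03, -0.01, 0.004], "rot": [0, 0, 0], "grip": 0.071}
    - {"translation": [-0.03, -0.01, 0.004], "rot": [0, 0, 0], "grip": 0.071}
    - {"translation": [-0.03, -0.01, 0.004], "rot": [0, 0, 0], "grip": 0.071}
    - {"translation": [-0.03, -0.01, 0.004], "rot": [0, 0, 0], "grip": 0.071}

```text
t: 1.77
eef_pos: [0.4772, -0.0494, 0.3178]
tool_rot: [0.0, 0.884, -0.467, -0.0]
contact_force: [0.7, 0.0, 0.2]
gripper_width: 0.83
```

Request:
send_rows:
  commands:
    - {"translation": [-0.03, -0.01, 0.004], "rot": [0, 0, 0], "grip": 0.071}
    - {"translation": [-0.03, -0.01, 0.004], "rot": [0, 0, 0], "grip": 0.071}
    - {"translation": [-0.03, -0.01, 0.004], "rot": [0, 0, 0], "grip": 0.071}
    - {"translation": [-0.03, -0.01, 0.004], "rot": [0, 0, 0], "grip": 0.071}
    - {"translation": [-0.03, -0.01, 0.004], "rot": [0, 0, 0], "grip": 0.071}

```text
t: 2.18
eef_pos: [0.434, 0.1025, 0.298]
tool_rot: [0.0, 0.884, -0.467, -0.0]
contact_force: [0.0, 0.4, -0.4]
gripper_width: 0.832
```

Request:
send_rows:
  commands:
    - {"translation": [-0.03, -0.01, 0.004], "rot": [0, 0, 0], "grip": 0.071}
    - {"translation": [-0.03, -0.01, 0.004], "rot": [0, 0, 0], "grip": 0.071}
    - {"translation": [-0.03, -0.01, 0.004], "rot": [0, 0, 0], "grip": 0.071}
    - {"translation": [-0.03, -0.01, 0.004], "rot": [0, 0, 0], "grip": 0.071}
    - {"translation": [-0.03, -0.01, 0.004], "rot": [0, 0, 0], "grip": 0.071}

```text
t: 2.6
eef_pos: [0.3909, 0.2545, 0.278]
tool_rot: [0.0, 0.884, -0.467, 0.0]
contact_force: [-0.3, 0.5, 0.6]
gripper_width: 0.834
```

Request:
send_rows:
  commands:
    - {"translation": [0, 0, 0], "rot": [0, 6, 0], "grip": 0.071}
    - {"translation": [0, 0, 0], "rot": [0, 6, 0], "grip": 0.071}
    - {"translation": [0, 0, 0], "rot": [0, 6, 0], "grip": 0.071}
    - {"translation": [0, 0, 0], "rot": [0, 6, 0], "grip": 0.071}
    - {"translation": [0, 0, 0], "rot": [0, 6, 0], "grip": 0.071}

```text
t: 3.02
eef_pos: [0.3919, 0.2539, 0.279]
tool_rot: [0.121, 0.853, -0.451, 0.232]
contact_force: [0.5, 0.0, -0.6]
gripper_width: 0.831
```

Run:
```python
from h import *
from station import *
o=get_obs(); p,R=cur(o); print(o["t"],p,o["q"].round(3),o["gripper_width"],o["contact_force"])
print(Rn.from_matrix(R.T@Rtool(30)).as_rotvec(degrees=True))
c=read_camera("scene"); np.savez("s1.npz",**c); cv2.imwrite("pics/s1.png",c["pixels"][:,:,::-1])
c=read_camera("wrist"); np.savez("w1.npz",**c); cv2.imwrite("pics/w1.png",c["pixels"][:,:,::-1])
```

```text
3.0167 [0.39193718 0.25388022 0.27897815] [-0.434  0.25  -0.682  1.968  0.63   1.33  -2.36 ] 0.8314640708861397 [ 0.5237347   0.02216109 -0.56483759]
[-0.15312005 -0.29805476 -0.05720075]
```

View pics/s1.png

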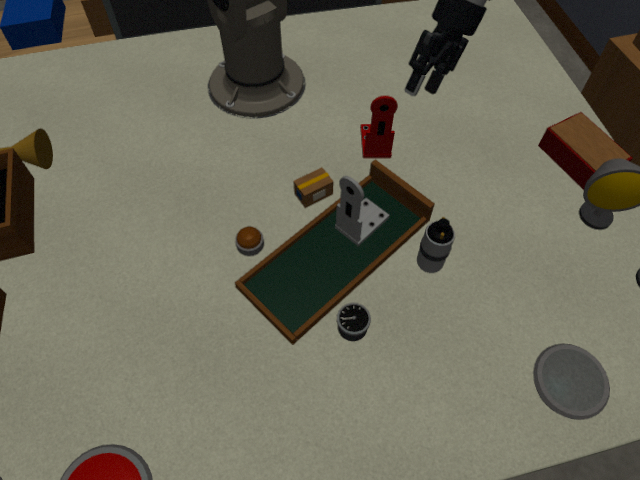

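View pics/w1.png

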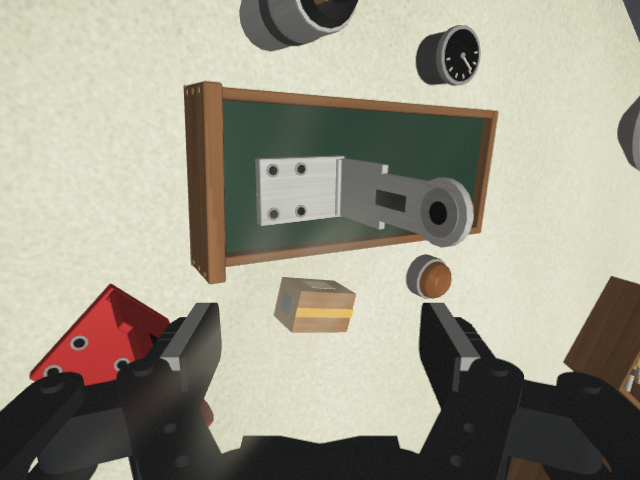

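Run:
```python
from h import *
from station import *
o=get_obs(); p,R=cur(o)
for f in ("w1.npz","s1.npz"):
    c=load(f); W=cloud(c); L=(W-p)@R*1000
    m=(c["depth"]>0)&(abs(L[...,0])<80)&(abs(L[...,1])<40)&(L[...,2]>-60)&(L[...,2]<40)
    Q=L[m]; print(f,len(Q))
    if len(Q)==0: continue
    for z0 in range(-60,40,8):
        q=Q[(Q[:,2]>=z0)&(Q[:,2]<z0+8)]
        if len(q):
            for s in (1,-1):
                k=q[q[:,0]*s>0]
                if len(k): print(z0,s,len(k),"x",np.percentile(k[:,0],[1,50,99]).round(1),"y",np.percentile(k[:,1],[1,99]).round(1))
    # bracket by wrist
c=load("w1.npz"); R_=tray(cloud(c)); hsv=cv2.cvtColor(c["pixels"],cv2.COLOR_RGB2HSV)
f=(abs(R_[...,0])<.17)&(abs(R_[...,1])<.066)&(abs(R_[...,2]-.02)<.005)&(hsv[...,1]<45)
lab=cv2.connectedComponentsWithStats(f.astype(np.uint8)); k=1+np.argmax(lab[2][1:,4]); Q=R_[lab[1]==k]*1000
r=cv2.minAreaRect(Q[:,:2].astype(np.float32)); print(r,cv2.boxPoints(r).round(1).tolist(),np.median(Q[:,2]))
a=(abs(R_[...,0])<.17)&(abs(R_[...,1])<.066)&(R_[...,2]>.05); Q=R_[a]*1000; print(Q.min(0),Q.max(0)); s=np.linalg.lstsq(np.c_[Q[:,1:],np.ones(len(Q))],Q[:,0],rcond=None)[0]; print(s.round(3))
b=(abs(R_[...,2]-.06)<.003)&(R_[...,0]>.17)&(R_[...,0]<.21)&(abs(R_[...,1])<.1); print(cv2.minAreaRect((R_[b][:,:2]*1000).astype(np.float32)))
```

```text
w1.npz 38726
-60 1 3999 x [ 1.6 36.2 65.1] y [-18.6  -7.5]
-60 -1 4108 x [-65.  -35.2  -1.6] y [-18.7  -7.5]
-52 1 7889 x [33.3 54.7 66.5] y [-14.4   8.9]
-52 -1 7458 x [-67.1 -55.6 -33.6] y [-14.5   8.5]
-44 1 2624 x [33.7 47.8 65.7] y [-14.8   7.5]
-44 -1 3167 x [-66.7 -48.3 -34.1] y [-14.9   9.5]
-36 1 961 x [35.  38.  55.2] y [-14.3  -1.3]
-36 -1 1009 x [-57.6 -38.9 -35.4] y [-14.7  -1.9]
-28 1 1048 x [34.9 35.6 48.7] y [-12.5   8.7]
-28 -1 1002 x [-48.6 -35.9 -35.3] y [-12.5   8.5]
-20 1 1055 x [34.9 35.5 49. ] y [-12.4   9.6]
-20 -1 1054 x [-49.  -35.9 -35.3] y [-12.6   9.5]
-12 1 877 x [35.  35.6 48.9] y [-12.4   9.7]
-12 -1 866 x [-49.  -35.9 -35.3] y [-12.6   9.4]
-4 1 649 x [35.  35.5 47.8] y [-12.4   9.6]
-4 -1 664 x [-48.4 -35.7 -35.2] y [-12.5   9.7]
4 1 127 x [35.1 35.4 35.8] y [-10.5   8.9]
4 -1 169 x [-40.5 -35.5 -35.3] y [-11.8   9.5]
s1.npz 1274
-60 1 135 x [11.9 44.4 74.5] y [-19.8  11.5]
-60 -1 58 x [-61.4 -22.4  -3. ] y [-20.6  -8.8]
-52 1 146 x [35.1 65.6 73.8] y [-17.5  10.2]
-52 -1 61 x [-64.4 -28.3 -20.7] y [-18.6   2.3]
-44 1 98 x [38.  69.1 74.3] y [-14.4  
[... 382 characters left out ...]
1 x [-36.1 -31.1 -27.6] y [-13.3   8.9]
-4 1 60 x [38.8 49.9 55.4] y [-14.    8.7]
-4 -1 58 x [-34.8 -30.8 -26.7] y [-13.7   8.6]
4 1 35 x [42.7 45.8 49.8] y [-13.3   7.7]
4 -1 37 x [-37.  -30.6 -27.5] y [-12.5   7.7]
((87.45126342773438, 10.52337646484375), (95.4771728515625, 64.18875885009766), 1.6884148120880127) [[38.79999923706055, 41.20000076293945], [40.70000076293945, -23.0], [136.10000610351562, -20.200000762939453], [134.1999969482422, 44.0]] 20.343805954854105
[ 38.22178427 -21.04640266  50.01111311] [ 49.28084103  38.85585346 188.99784277]
[-2.3000e-02 -1.0000e-03  4.6411e+01]
((188.81130981445312, 0.14102935791015625), (159.31459045410156, 15.831356048583984), 89.98381805419922)
```

```bash
sed -i 's/^PSI=.*124.3)/PSI=np.radians(123.9)/; s/world(\[.037,.0075,.008\])/world([.038,.0082,.008])/' h.py; grep -n PSI h.py|head -2
python3 - <<'E'
from h import *
from station import *
o=get_obs(); p,R=cur(o)
for r in rows(p,R,bw(.147,.152),Rtool(45),5): print(r)
E
```

```text
24:PSI=np.radians(123.9); BX=np.array([np.cos(PSI),np.sin(PSI),0]); BY=np.array([-np.sin(PSI),np.cos(PSI),0])
([-5.7, -0.8, 23.7], [-0.07, 2.99, 0.15])
([-6.9, -0.8, 23.4], [-0.07, 2.99, 0.15])
([-8.2, -0.8, 23.0], [-0.07, 2.99, 0.15])
([-9.3, -0.8, 22.5], [-0.07, 2.99, 0.15])
([-10.5, -0.8, 22.0], [-0.07, 2.99, 0.15])
```

Request:
send_rows:
  commands:
    - {"translation": [-0.006, -0.001, 0.024], "rot": [0, 3, 0.1], "grip": 0.071}
    - {"translation": [-0.007, -0.001, 0.0235], "rot": [0, 3, 0.1], "grip": 0.071}
    - {"translation": [-0.008, -0.001, 0.023], "rot": [0, 3, 0.1], "grip": 0.071}
    - {"translation": [-0.0095, -0.001, 0.0225], "rot": [0, 3, 0.1], "grip": 0.071}
    - {"translation": [-0.0105, -0.001, 0.022], "rot": [0, 3, 0.1], "grip": 0.071}

```text
t: 3.53
eef_pos: [0.416, 0.2265, 0.1599]
tool_rot: [0.178, 0.814, -0.436, 0.339]
contact_force: [0.3, 0.5, 0.3]
gripper_width: 0.834
```

Run:
```python
from h import *
from station import *
o=get_obs(); p,R=cur(o);print(o["q"].round(2),p,bw(.147,.152))
print(Rn.from_matrix(R.T@Rtool(45)).as_rotvec(degrees=True))
for r in rows(p,R,bw(.068,.073),Rtool(45),5): print(r)
```

```text
[-0.6   0.52 -0.58  2.07  0.93  1.36 -2.73] [0.41604874 0.22648446 0.15994696] [0.41219363 0.22956312 0.16      ]
[-0.08699549  0.00384721 -0.29908204]
([-0.7, 0.3, 21.7], [-0.02, 0.0, -0.06])
([-0.7, 0.3, 21.7], [-0.02, 0.0, -0.06])
([-0.7, 0.3, 21.7], [-0.02, 0.0, -0.06])
([-0.7, 0.3, 21.7], [-0.02, 0.0, -0.06])
([-0.7, 0.3, 21.7], [-0.02, 0.0, -0.06])
```

Request:
send_rows:
  commands:
    - {"translation": [-0.0005, 0, 0.014], "rot": [0, 0, 0], "grip": 0.071}
    - {"translation": [-0.0005, 0, 0.014], "rot": [0, 0, 0], "grip": 0.071}
    - {"translation": [-0.0005, 0, 0.014], "rot": [0, 0, 0], "grip": 0.071}
    - {"translation": [-0.0005, 0, 0.014], "rot": [0, 0, 0], "grip": 0.071}
    - {"translation": [-0.0005, 0, 0.014], "rot": [0, 0, 0], "grip": 0.071}

```text
t: 3.95
eef_pos: [0.4435, 0.1871, 0.1098]
tool_rot: [0.177, 0.814, -0.437, 0.339]
contact_force: [1.4, 0.6, -0.1]
gripper_width: 0.829
```

Run:
```python
from h import *
from station import *
o=get_obs(); p,R=cur(o);print(o["q"].round(2),p)
print(Rn.from_matrix(R.T@Rtool(45)).as_rotvec(degrees=True))
for r in rows(p,R,bw(.060,.065),Rtool(45),5): print(r)
for n in ("scene","top"):
    c=read_camera(n); cv2.imwrite(f"pics/{n}2.png",cv2.resize(c["pixels"][80:340,200:520,::-1] if n=="scene" else c["pixels"][160:400,100:420,::-1],None,fx=2.3,fy=2.3,interpolation=2))
```

```text
[-0.55  0.59 -0.53  2.12  1.04  1.26 -2.79] [0.44353324 0.18708344 0.10982269]
[-0.21394774  0.04586974 -0.37871069]
([-0.4, 0.5, 10.1], [-0.04, 0.01, -0.08])
([-0.4, 0.5, 10.1], [-0.04, 0.01, -0.08])
([-0.4, 0.5, 10.1], [-0.04, 0.01, -0.08])
([-0.4, 0.5, 10.1], [-0.04, 0.01, -0.08])
([-0.4, 0.5, 10.1], [-0.04, 0.01, -0.08])
```

View pics/scene2.png

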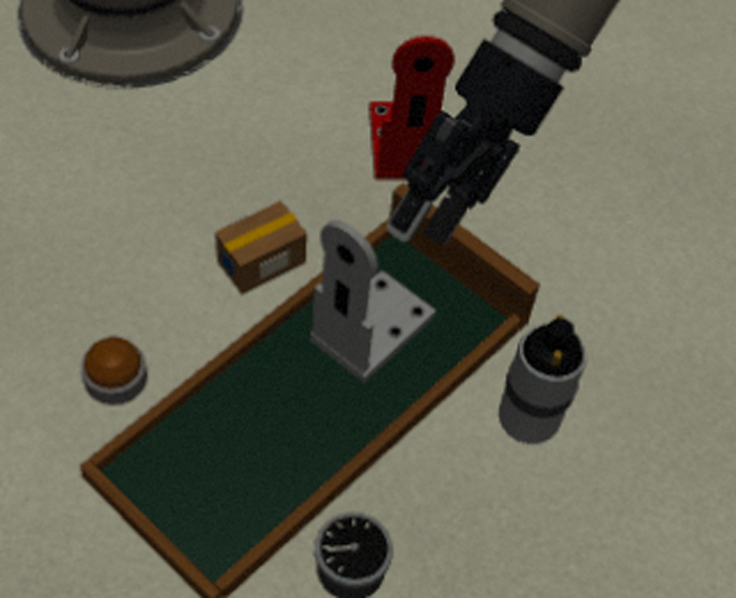

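View pics/top2.png

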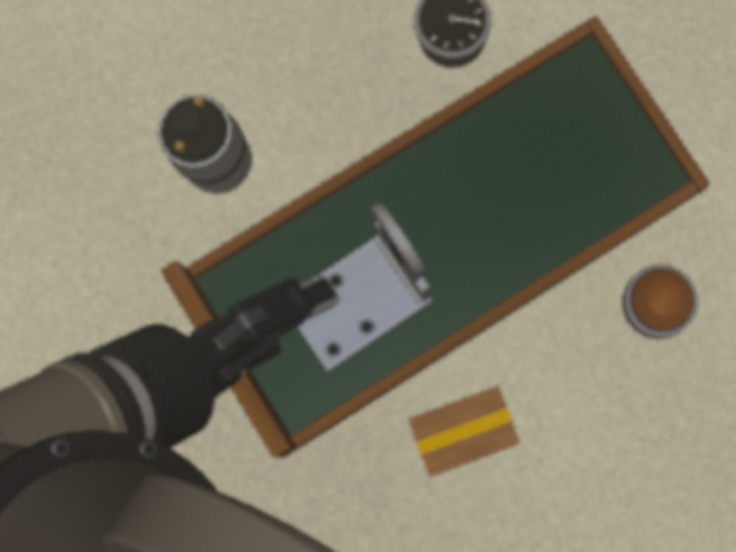

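Run:
```python
from h import *
from station import *
o=get_obs(); p,R=cur(o)
for r in rows(p,R,bw(.0568,.0596),Rtool(42),5): print(r)
```

```text
([-0.7, 0.2, 11.0], [-0.0, -0.61, -0.06])
([-0.6, 0.2, 11.0], [-0.0, -0.61, -0.06])
([-0.5, 0.2, 11.0], [-0.0, -0.61, -0.06])
([-0.4, 0.2, 11.0], [-0.0, -0.61, -0.06])
([-0.3, 0.2, 11.0], [-0.0, -0.61, -0.06])
```

Request:
send_rows:
  commands:
    - {"translation": [-0.0007, 0.0002, 0.011], "rot": [0, -0.6, 0], "grip": 0.071}
    - {"translation": [-0.0006, 0.0002, 0.011], "rot": [0, -0.6, 0], "grip": 0.071}
    - {"translation": [-0.0005, 0.0002, 0.011], "rot": [0, -0.6, 0], "grip": 0.071}
    - {"translation": [-0.0004, 0.0002, 0.011], "rot": [0, -0.6, 0], "grip": 0.071}
    - {"translation": [-0.0003, 0.0002, 0.011], "rot": [0, -0.6, 0], "grip": 0.071}

```text
t: 4.47
eef_pos: [0.463, 0.1577, 0.0686]
tool_rot: [0.166, 0.823, -0.44, 0.318]
contact_force: [1.4, -1.5, 2.8]
gripper_width: 0.829
```

```bash
cat > look.py <<'E'
import sys
from h import *
from station import *
tag=sys.argv[1]; phi=float(sys.argv[2]); cams=sys.argv[3:] 
o=get_obs(); p,R=cur(o);print("t",o["t"],"q",o["q"].round(2),"F",o["contact_force"].round(1))
d=p-H0; print("TCP u,v,h",(np.array([d@BX,d@BY,d[2]])*1000).round(1),"rot err",Rn.from_matrix(R.T@Rtool(phi)).as_rotvec(degrees=True).round(2))
for s,n in ((1,"A"),(-1,"B")):
    e=p+R@np.array([s*.049,0,.008])-H0; print(n,"corner u,h",(e@BX*1000).round(1),(e[2]*1000).round(1))
F=o["contact_force"]; print("F u,v,h",(F@BX).round(1),(F@BY).round(1),F[2].round(1))
for n in cams:
    c=read_camera(n); np.savez(f"{n}_{tag}.npz",**c)
    im=c["pixels"][:,:,::-1]
    im={"scene":im[100:320,240:500],"top":im[180:380,140:420],"wrist":im}[n]
    f=min(760/im.shape[1],590/im.shape[0]); im=cv2.resize(im,None,fx=f,fy=f,interpolation=2); cv2.imwrite(f"pics/{n}_{tag}.png",np.clip(im*1.5,0,255).astype(np.uint8))
E
python3 look.py a 42 scene wrist
```

```text
t 4.4667 q [-0.49  0.64 -0.5   2.15  1.13  1.15 -2.81] F [ 1.4 -1.5  2.8]
TCP u,v,h [59.  -2.1 60.6] rot err [-0.33 -0.02 -0.27]
A corner u,h 17.2 87.4
B corner u,h 90.1 21.8
F u,v,h -2.0 -0.3 2.8
```

View pics/scene_a.png

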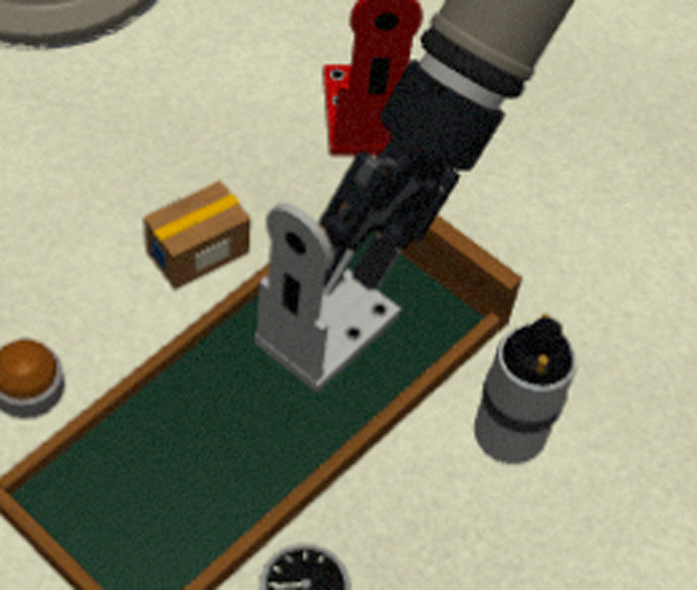

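View pics/wrist_a.png

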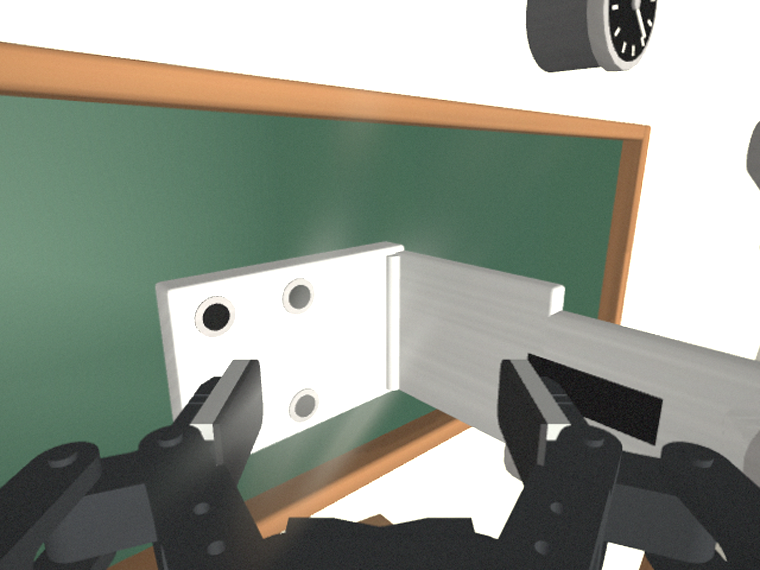

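Request:
send_rows:
  commands:
    - {"translation": [0, 0, 0], "rot": [0, 0, 0], "grip": 0.071}
    - {"translation": [0, 0, 0], "rot": [0, 0, 0], "grip": 0.071}
    - {"translation": [0, 0, 0], "rot": [0, 0, 0], "grip": 0.071}
    - {"translation": [0, 0, 0], "rot": [0, 0, 0], "grip": 0.071}
    - {"translation": [0, 0, 0], "rot": [0, 0, 0], "grip": 0.071}

```text
t: 4.98
eef_pos: [0.4621, 0.1572, 0.0686]
tool_rot: [0.167, 0.823, -0.44, 0.318]
contact_force: [2.3, -5.0, 1.7]
gripper_width: 0.83
```

```bash
python3 look.py b 42 top
python3 - <<'E'
from h import *
from station import *
o=get_obs(); print(o["torque"].round(2))
# knuckle cloud from scene shot: tool frame extents, B side, and distance to board
p,R=cur(o)
for f in ("scene_a.npz","top_b.npz","s1.npz"):
    c=load(f); W=cloud(c)
    if f=="s1.npz": continue
    T=tray(W)*1000; L=(W-p)@R*1000
    m=(c["pixels"].max(-1)<75)&(abs(L[...,1])<45)&(L[...,0]<-20)&(L[...,0]>-90)&(L[...,2]>-90)&(L[...,2]<20)&(T[...,2]>15)
    Q=L[m]; print(f,m.sum())
    for z0 in range(-90,20,10):
        q=Q[(Q[:,2]>=z0)&(Q[:,2]<z0+10)]
        if len(q): print(z0,len(q),np.percentile(q[:,0],[2,50,98]).round(0),np.percentile(q[:,1],[2,98]).round(0))
E
```

```text
t 4.9833 q [-0.49  0.64 -0.5   2.15  1.12  1.15 -2.81] F [ 2.3 -5.   1.7]
TCP u,v,h [59.1 -1.  60.6] rot err [-0.2  -0.1  -0.22]
A corner u,h 17.4 87.5
B corner u,h 90.1 21.8
F u,v,h -5.5 0.9 1.7
[-0.25 -0.1  -0.08]
scene_a.npz 658
-90 34 [-64. -55. -22.] [-15.  -7.]
-80 23 [-67. -55. -36.] [-17. -10.]
-70 30 [-61. -55. -21.] [-20.  -9.]
-60 44 [-72. -27. -20.] [-19.  -8.]
-50 106 [-72. -65. -26.] [-44.   4.]
-40 126 [-82. -70. -33.] [-43.   5.]
-30 122 [-90. -81. -32.] [-42.   7.]
-20 55 [-86. -34. -32.] [-17.   9.]
-10 57 [-40. -35. -32.] [-13.   8.]
0 49 [-38. -34. -31.] [-13.   8.]
10 12 [-58. -50. -46.] [-31.  20.]
top_b.npz 68
-70 1 [-22. -22. -22.] [16. 16.]
-60 9 [-29. -24. -22.] [10. 16.]
-40 3 [-41. -38. -37.] [11. 12.]
-30 3 [-41. -39. -36.] [ 9. 11.]
-20 13 [-41. -35. -34.] [ 7. 11.]
-10 10 [-41. -35. -32.] [ 7. 10.]
0 23 [-37. -35. -33.] [-11.   9.]
10 6 [-51. -50. -45.] [20. 25.]
```

View pics/top_b.png

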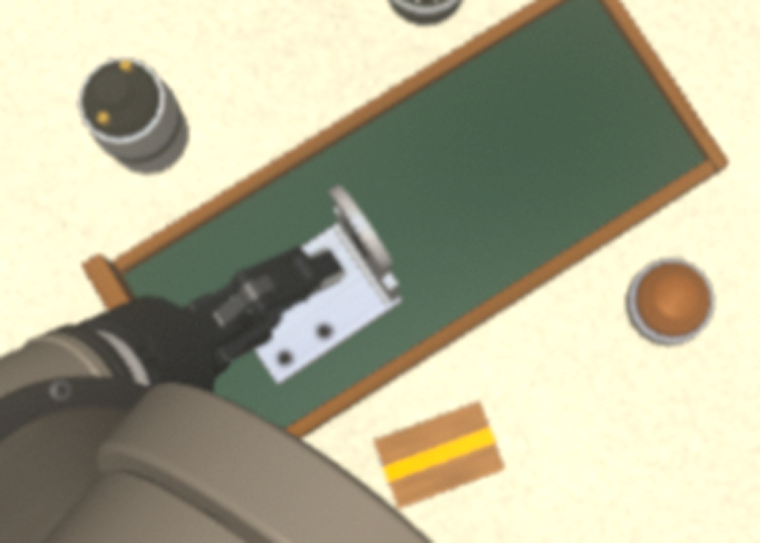

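The scene and top views show the hand in the bracket's corner. The 5.5 N reading along −u means the outer knuckle is touching the end board, so I'll narrow the opening and shift off it.

Request:
send_rows:
  commands:
    - {"translation": [0.0015, 0, 0.0015], "rot": [0, 0, 0], "grip": 0.055}
    - {"translation": [0.0015, 0, 0.001], "rot": [0, 0, 0], "grip": 0.055}
    - {"translation": [0, 0, 0], "rot": [0, 0, 0], "grip": 0.055}
    - {"translation": [0, 0, 0], "rot": [0, 0, 0], "grip": 0.055}
    - {"translation": [0, 0, 0], "rot": [0, 0, 0], "grip": 0.055}

```text
t: 5.45
eef_pos: [0.4639, 0.1551, 0.0682]
tool_rot: [0.166, 0.824, -0.44, 0.317]
contact_force: [0.2, 0.3, -0.7]
gripper_width: 0.646
```

```bash
python3 look.py c 42 wrist
python3 - <<'E'
from h import *
from station import *
o=get_obs(); p,R=cur(o)
c=load("wrist_c.npz"); W=cloud(c); L=(W-p)@R*1000
m=(c["pixels"].max(-1)<90)&(abs(L[...,0])<80)&(abs(L[...,1])<25)&(L[...,2]>-60)&(L[...,2]<30); Q=L[m]
for z0 in range(-60,30,6):
    q=Q[(Q[:,2]>=z0)&(Q[:,2]<z0+6)]
    for s in (1,-1):
        k=q[q[:,0]*s>0]
        if len(k)>5: print(z0,s,len(k),np.percentile(k[:,0],[1,50,99]).round(1),np.percentile(k[:,1],[1,99]).round(1))
E
```

```text
t 5.45 q [-0.48  0.64 -0.49  2.15  1.13  1.15 -2.8 ] F [ 0.2  0.3 -0.7]
TCP u,v,h [56.4 -1.4 60.2] rot err [-0.26  0.04 -0.18]
A corner u,h 14.6 87.0
B corner u,h 87.5 21.5
F u,v,h 0.2 -0.4 -0.7
-60 1 4251 [ 1.4 30.  62. ] [-18.6  -4.8]
-60 -1 4299 [-62.  -30.2  -1.5] [-18.6  -4.8]
-54 1 2288 [20.8 51.2 61.6] [-18.3   7.4]
-54 -1 2265 [-61.6 -51.4 -21. ] [-18.3   7.4]
-48 1 5072 [27.5 49.6 60.1] [-13.5   9.7]
-48 -1 5129 [-60.2 -49.6 -27.8] [-13.5  10.1]
-42 1 3655 [26.4 43.1 59.1] [-14.7   9.8]
-42 -1 3633 [-59.1 -43.2 -26.5] [-14.6  10. ]
-36 1 1271 [28.4 39.5 56.8] [-14.8  -7.2]
-36 -1 1238 [-57.3 -39.2 -28.6] [-14.8  -7.1]
-30 1 594 [27.1 28.8 44.7] [-13.3   4.7]
-30 -1 564 [-46.  -28.9 -27.3] [-13.6   5.4]
-24 1 520 [27.  27.4 39.7] [-12.3   9.2]
-24 -1 449 [-40.2 -27.6 -27.3] [-12.2   9.8]
-18 1 596 [27.  27.7 76.8] [-12.3   8.5]
-18 -1 469 [-41.  -27.7 -27.3] [-12.    9.5]
-12 1 880 [27.1 38.5 73.5] [-12.3   8.7]
-12 -1 354 [-40.9 -27.7 -27.4] [-9.8  9.9]
-6 1 1335 [27.1 66.2 71. ] [-12.    8.4]
-6 -1 261 [-41.  -27.8 -27.4] [-9.6  9.8]
0 1 1277 [27.1 61.2 65.7] [-12.    8.7]
0 -1 169 [-40.8 -28.  -27.5] [-8.1  9.8]
6 1 1006 [27.2 56.2 60.6] [-11.8   8.8]
6 -1 1736 [-80.  -77.9 -27.6] [-24.4  14.8]
12 1 709 [27.5 51.5 55.2] [-6.   8.8]
12 -1 3226 [-77.  -72.3 -50.2] [-24.5  22.6]
18 1 181 [45.5 47.2 49.5] [-5.7  3.7]
18 -1 268 [-71.2 -69.3 -48.1] [-24.1  24.1]
```

View pics/wrist_c.png

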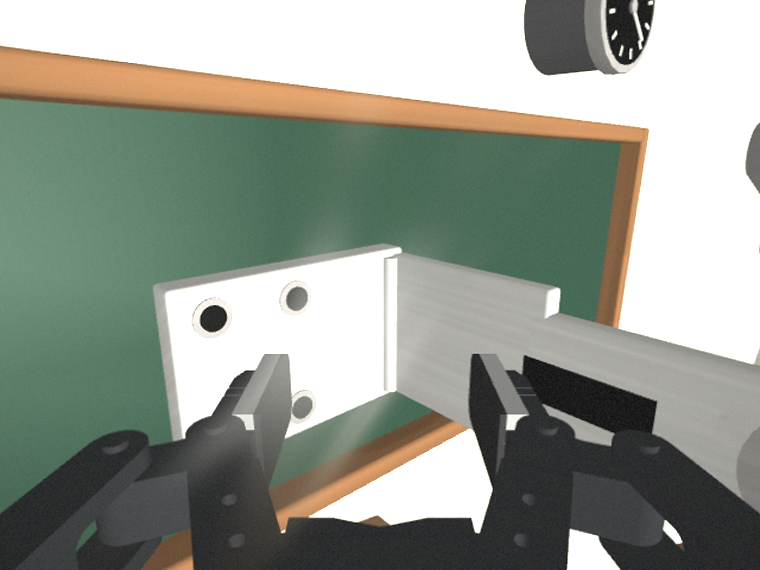

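```bash
sed -i 's/s\*.049,0,.008/s*.041,0,.012/' look.py
```

Request:
send_rows:
  commands:
    - {"translation": [0, -0.0004, 0.003], "rot": [0, 0, 0], "grip": 0.055}
    - {"translation": [0, -0.0004, 0.003], "rot": [0, 0, 0], "grip": 0.055}
    - {"translation": [0, -0.0004, 0.003], "rot": [0, 0, 0], "grip": 0.055}
    - {"translation": [0, 0, 0.003], "rot": [0, 0, 0], "grip": 0.055}
    - {"translation": [0, 0, 0.001], "rot": [0, 0, 0], "grip": 0.055}

```text
t: 5.92
eef_pos: [0.47, 0.1474, 0.0582]
tool_rot: [0.167, 0.823, -0.44, 0.317]
contact_force: [-0.0, -0.2, -0.5]
gripper_width: 0.645
```

```bash
python3 look.py d 42 scene
```

```text
t 5.9167 q [-0.47  0.65 -0.48  2.16  1.16  1.13 -2.81] F [-0.  -0.2 -0.5]
TCP u,v,h [46.6 -2.1 50.2] rot err [-0.18 -0.01 -0.2 ]
A corner u,h 8.1 68.7
B corner u,h 69.0 13.8
F u,v,h -0.1 0.1 -0.5
```

View pics/scene_d.png

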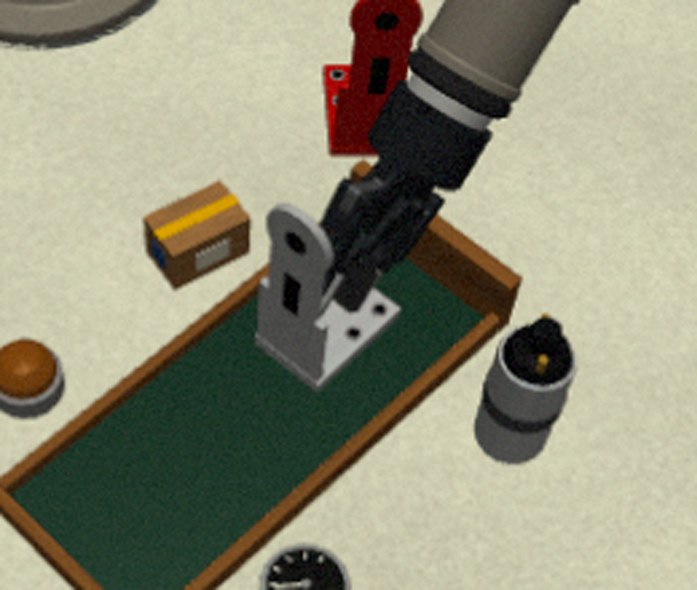

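Request:
send_rows:
  commands:
    - {"translation": [-0.0004, 0, 0.0005], "rot": [0, 0, 0], "grip": 0.055}
    - {"translation": [-0.0004, 0, 0.0005], "rot": [0, 0, 0], "grip": 0.055}
    - {"translation": [-0.0004, 0, 0.0005], "rot": [0, 0, 0], "grip": 0.055}
    - {"translation": [0, 0, 0], "rot": [0, 0, 0], "grip": 0.055}
    - {"translation": [0, 0, 0], "rot": [0, 0, 0], "grip": 0.055}

```text
t: 6.38
eef_pos: [0.47, 0.1481, 0.0567]
tool_rot: [0.166, 0.824, -0.44, 0.317]
contact_force: [0.0, 0.4, -0.1]
gripper_width: 0.639
```

Request:
send_rows:
  commands:
    - {"translation": [-0.0004, 0, 0.0004], "rot": [0, 0, 0], "grip": 0.055}
    - {"translation": [-0.0004, 0, 0.0004], "rot": [0, 0, 0], "grip": 0.055}
    - {"translation": [0, 0, 0], "rot": [0, 0, 0], "grip": 0.055}
    - {"translation": [0, 0, 0], "rot": [0, 0, 0], "grip": 0.055}
    - {"translation": [0, 0, 0], "rot": [0, 0, 0], "grip": 0.055}

```text
t: 6.8
eef_pos: [0.4699, 0.148, 0.0556]
tool_rot: [0.166, 0.823, -0.44, 0.317]
contact_force: [-1.5, -1.5, -0.6]
gripper_width: 0.641
```

```bash
python3 look.py e 42
```

```text
t 6.8 q [-0.47  0.66 -0.48  2.16  1.16  1.13 -2.82] F [-1.5 -1.5 -0.6]
TCP u,v,h [47.1 -2.5 47.6] rot err [-0.23  0.   -0.2 ]
A corner u,h 8.6 66.1
B corner u,h 69.6 11.3
F u,v,h -0.4 2.1 -0.6
```

Request:
send_rows:
  commands:
    - {"translation": [-0.0004, 0, 0.0004], "rot": [0, 0, 0], "grip": 0.055}
    - {"translation": [-0.0004, 0, 0.0004], "rot": [0, 0, 0], "grip": 0.055}
    - {"translation": [0, 0, 0], "rot": [0, 0, 0], "grip": 0.055}
    - {"translation": [0, 0, 0], "rot": [0, 0, 0], "grip": 0.055}
    - {"translation": [0, 0, 0], "rot": [0, 0, 0], "grip": 0.055}

```text
t: 7.22
eef_pos: [0.4699, 0.1481, 0.0544]
tool_rot: [0.166, 0.824, -0.44, 0.317]
contact_force: [-0.4, 0.5, -0.2]
gripper_width: 0.643
```

Request:
send_rows:
  commands:
    - {"translation": [-0.0004, 0, 0.0004], "rot": [0, 0, 0], "grip": 0.055}
    - {"translation": [-0.0004, 0, 0.0004], "rot": [0, 0, 0], "grip": 0.055}
    - {"translation": [0, 0, 0], "rot": [0, 0, 0], "grip": 0.055}
    - {"translation": [0, 0, 0], "rot": [0, 0, 0], "grip": 0.055}
    - {"translation": [0, 0, 0], "rot": [0, 0, 0], "grip": 0.055}

```text
t: 7.63
eef_pos: [0.4699, 0.1481, 0.0533]
tool_rot: [0.166, 0.823, -0.44, 0.317]
contact_force: [0.2, 0.0, -0.7]
gripper_width: 0.645
```

```bash
python3 look.py f 42
```

```text
t 7.6333 q [-0.48  0.66 -0.48  2.16  1.16  1.13 -2.83] F [ 0.2  0.  -0.7]
TCP u,v,h [47.2 -2.5 45.3] rot err [-0.23  0.   -0.2 ]
A corner u,h 8.7 63.8
B corner u,h 69.7 9.0
F u,v,h -0.1 -0.2 -0.7
```

Request:
send_rows:
  commands:
    - {"translation": [-0.0004, 0, 0.0004], "rot": [0, 0, 0], "grip": 0.055}
    - {"translation": [-0.0004, 0, 0.0004], "rot": [0, 0, 0], "grip": 0.055}
    - {"translation": [-0.0004, 0, 0.0004], "rot": [0, 0, 0], "grip": 0.055}
    - {"translation": [0, 0, 0], "rot": [0, 0, 0], "grip": 0.055}
    - {"translation": [0, 0, 0], "rot": [0, 0, 0], "grip": 0.055}

```text
t: 8.05
eef_pos: [0.47, 0.1482, 0.0521]
tool_rot: [0.166, 0.823, -0.44, 0.318]
contact_force: [-1.7, -0.6, 5.5]
gripper_width: 0.645
```

Request:
send_rows:
  commands:
    - {"translation": [-0.0004, 0, 0.0004], "rot": [0, 0, 0], "grip": 0.055}
    - {"translation": [-0.0004, 0, 0.0004], "rot": [0, 0, 0], "grip": 0.055}
    - {"translation": [-0.0004, 0, 0.0004], "rot": [0, 0, 0], "grip": 0.055}
    - {"translation": [0, 0, 0], "rot": [0, 0, 0], "grip": 0.055}
    - {"translation": [0, 0, 0], "rot": [0, 0, 0], "grip": 0.055}

```text
t: 8.47
eef_pos: [0.47, 0.1482, 0.0518]
tool_rot: [0.167, 0.823, -0.44, 0.319]
contact_force: [-6.2, 1.0, 18.9]
gripper_width: 0.647
```

```bash
python3 look.py g 42 wrist
```

```text
t 8.4667 q [-0.48  0.67 -0.48  2.16  1.17  1.13 -2.83] F [-6.2  1.  18.9]
TCP u,v,h [47.2 -2.6 43.8] rot err [-0.27 -0.19 -0.26]
A corner u,h 8.8 62.5
B corner u,h 69.5 7.4
F u,v,h 4.3 4.6 18.9
```

View pics/wrist_g.png

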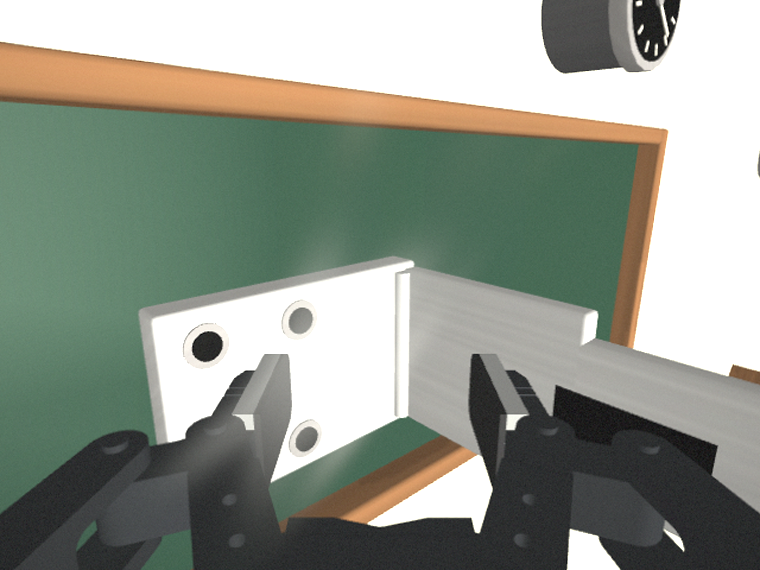

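Request:
send_rows:
  commands:
    - {"translation": [0.0009, 0, -0.001], "rot": [0, 0, 0], "grip": 0.055}
    - {"translation": [0.0009, 0, 0.0008], "rot": [0, 0, 0], "grip": 0.055}
    - {"translation": [0.0009, 0, 0.0008], "rot": [0, 0, 0], "grip": 0.055}
    - {"translation": [0, 0, 0], "rot": [0, 0, 0], "grip": 0.055}
    - {"translation": [0, 0, 0], "rot": [0, 0, 0], "grip": 0.055}

```text
t: 8.93
eef_pos: [0.4706, 0.1479, 0.0519]
tool_rot: [0.165, 0.824, -0.439, 0.317]
contact_force: [-7.0, 3.6, 11.6]
gripper_width: 0.646
```

Request:
send_rows:
  commands:
    - {"translation": [0.0008, 0, 0.0007], "rot": [0, 0, 0], "grip": 0.055}
    - {"translation": [0, 0, 0], "rot": [0, 0, 0], "grip": 0.055}
    - {"translation": [0.0008, 0, 0.0007], "rot": [0, 0, 0], "grip": 0.055}
    - {"translation": [0, 0, 0], "rot": [0, 0, 0], "grip": 0.055}
    - {"translation": [0, 0, 0], "rot": [0, 0, 0], "grip": 0.055}

```text
t: 9.35
eef_pos: [0.4722, 0.1468, 0.0519]
tool_rot: [0.165, 0.824, -0.439, 0.317]
contact_force: [-5.1, 5.8, 10.6]
gripper_width: 0.643
```

```bash
python3 look.py h 42
```

```text
t 9.35 q [-0.47  0.67 -0.48  2.16  1.17  1.12 -2.83] F [-5.1  5.8 10.6]
TCP u,v,h [44.9 -3.6 43.9] rot err [-0.41  0.11 -0.17]
A corner u,h 6.3 62.4
B corner u,h 67.4 7.6
F u,v,h 7.7 1.0 10.6
```

Request:
send_rows:
  commands:
    - {"translation": [0.0005, 0, -0.0005], "rot": [0, 0, 0], "grip": 0.055}
    - {"translation": [0.0003, 0, -0.0004], "rot": [0, 0, 0], "grip": 0.055}
    - {"translation": [0, 0, 0], "rot": [0, 0, 0], "grip": 0.055}
    - {"translation": [0, 0, 0], "rot": [0, 0, 0], "grip": 0.055}
    - {"translation": [0, 0, 0], "rot": [0, 0, 0], "grip": 0.055}

```text
t: 9.77
eef_pos: [0.4723, 0.1443, 0.0524]
tool_rot: [0.167, 0.823, -0.44, 0.317]
contact_force: [0.2, 1.1, 1.7]
gripper_width: 0.649
```

```bash
python3 look.py i 42 scene
```

```text
t 9.7667 q [-0.47  0.66 -0.47  2.16  1.17  1.12 -2.82] F [0.2 1.1 1.7]
TCP u,v,h [42.7 -2.4 44.4] rot err [-0.21 -0.01 -0.2 ]
A corner u,h 4.2 63.0
B corner u,h 65.1 8.1
F u,v,h 0.8 -0.8 1.7
```

View pics/scene_i.png

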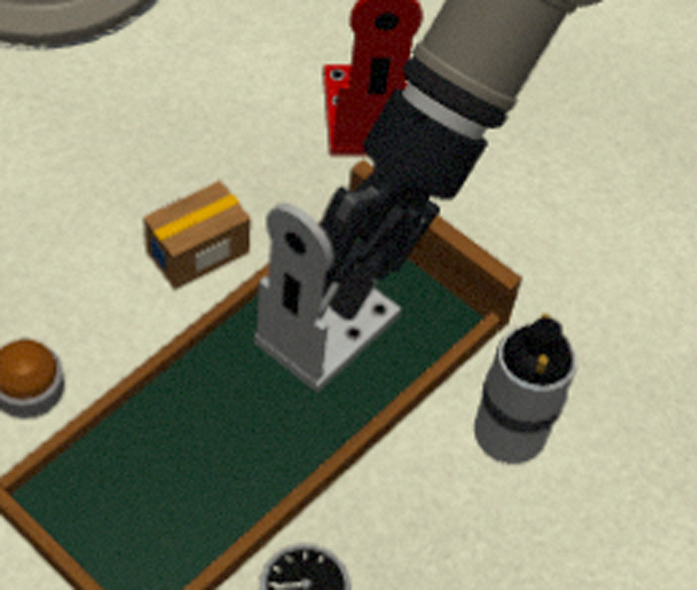

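Request:
send_rows:
  commands:
    - {"translation": [0.00215, 0, 0], "rot": [0, -2, 0], "grip": 0.055}
    - {"translation": [0.00215, 0, 0], "rot": [0, -2, 0], "grip": 0.055}
    - {"translation": [0.00215, 0, 0], "rot": [0, -2, 0], "grip": 0.055}
    - {"translation": [0.00215, 0, 0], "rot": [0, -2, 0], "grip": 0.055}
    - {"translation": [0, 0, 0], "rot": [0, 0, 0], "grip": 0.055}

```text
t: 10.23
eef_pos: [0.4766, 0.1377, 0.0584]
tool_rot: [0.135, 0.843, -0.452, 0.259]
contact_force: [-0.3, 1.0, -1.2]
gripper_width: 0.641
```

```bash
python3 look.py j 34 scene
```

```text
t 10.2333 q [-0.35  0.6  -0.51  2.16  1.12  1.   -2.69] F [-0.3  1.  -1.2]
TCP u,v,h [34.8 -2.3 50.4] rot err [-0.21  0.03 -0.31]
A corner u,h -5.9 63.4
B corner u,h 62.1 17.6
F u,v,h 1.0 -0.3 -1.2
```

View pics/scene_j.png

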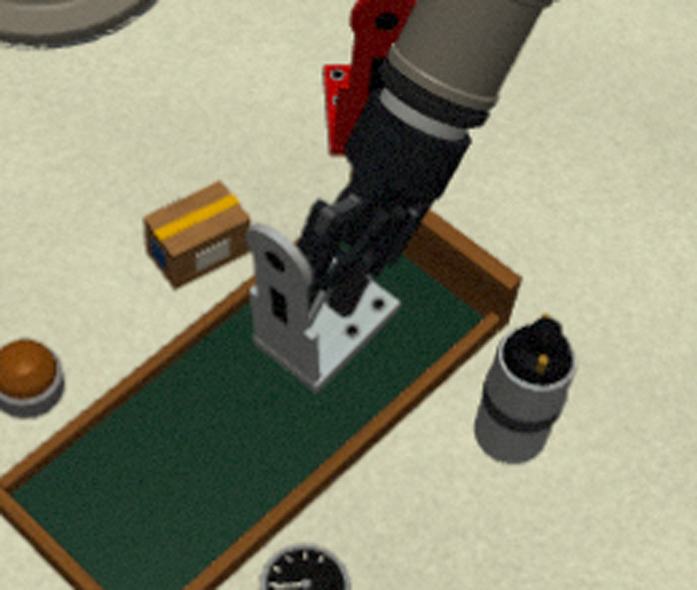

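The bracket has started to tilt (its top moved from about (300,230) to (278,250) in the crop), and the heel line hasn't shifted.

Request:
send_rows:
  commands:
    - {"translation": [0.00215, 0, 0], "rot": [0, -2, 0], "grip": 0.055}
    - {"translation": [0.00215, 0, 0], "rot": [0, -2, 0], "grip": 0.055}
    - {"translation": [0.00215, 0, 0], "rot": [0, -2, 0], "grip": 0.055}
    - {"translation": [0.00215, 0, 0], "rot": [0, -2, 0], "grip": 0.055}
    - {"translation": [0, 0, 0], "rot": [0, 0, 0], "grip": 0.055}

```text
t: 10.7
eef_pos: [0.4805, 0.1316, 0.0626]
tool_rot: [0.104, 0.859, -0.46, 0.2]
contact_force: [0.3, -0.1, 0.0]
gripper_width: 0.644
```

```bash
cat > tilt.py <<'E'
import sys
from h import *
# tilt of arm from the scene cloud: arm's back face, grey points above h 30
c=load(sys.argv[1]); W=cloud(c)-H0; u=W@BX*1000; v=W@BY*1000; h=W[...,2]*1000
hsv=cv2.cvtColor(c["pixels"],cv2.COLOR_RGB2HSV)
m=(abs(v)<34)&(u<12)&(u>-190)&(h>12)&(h<190)&(hsv[...,1]<40)&(c["pixels"].max(-1)>60)
lab=cv2.connectedComponentsWithStats(m.astype(np.uint8)); k=1+np.argmax(lab[2][1:,4]); m=lab[1]==k
P=np.c_[u[m],v[m],h[m]]; ctr=np.median(P,0); 
for _ in range(3):
    n=np.linalg.svd(P-P.mean(0),full_matrices=False)[2][2]; e=(P-P.mean(0))@n; P=P[abs(e)<2.5]
n*=-np.sign(n[0]); th=np.degrees(np.arctan2(-n[2],-n[0])); th=np.degrees(np.arctan2(n[2],-n[0]))
d=P.mean(0)@n
print(sys.argv[1],len(P),"n",n.round(3),"tilt",round(abs(th),1),"yaw",np.degrees(np.arctan2(n[1],-n[0])).round(1),"heel offset from back plane",d.round(1),"max h",P[:,2].max().round(0))
E
for f in scene_i scene_j; do python3 tilt.py $f.npz; done; python3 look.py k 26 scene; python3 tilt.py scene_k.npz
```

```text
scene_i.npz 88 n [-0.998 -0.04   0.05 ] tilt 2.9 yaw -2.3 heel offset from back plane 7.0 max h 182.0
scene_j.npz 69 n [-0.907  0.076 -0.415] tilt 24.6 yaw 4.8 heel offset from back plane -54.2 max h 181.0
t 10.7 q [-0.23  0.55 -0.55  2.16  1.03  0.89 -2.53] F [ 0.3 -0.1  0. ]
TCP u,v,h [27.6 -2.1 54.6] rot err [-0.21 -0.04 -0.25]
A corner u,h -14.5 61.8
B corner u,h 59.1 25.8
F u,v,h -0.2 -0.2 0.0
scene_k.npz 76 n [-0.939  0.011 -0.342] tilt 20.0 yaw 0.7 heel offset from back plane -14.3 max h 176.0
```

View pics/scene_k.png

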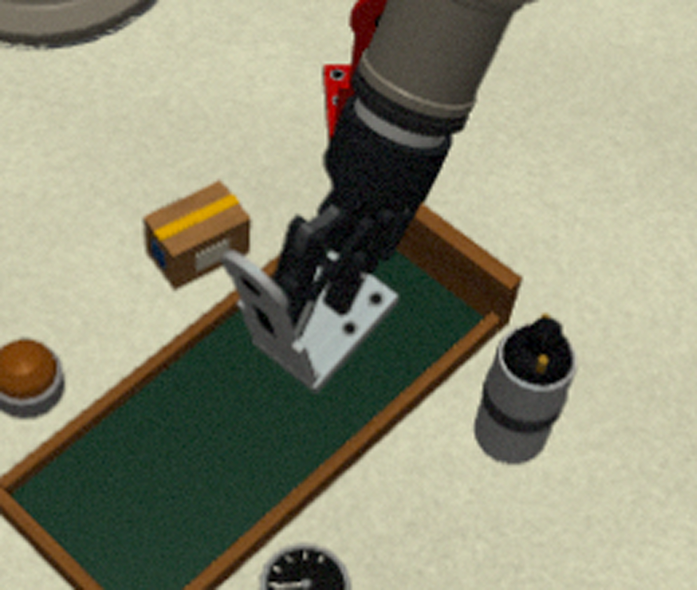

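The bracket is tilted about 15° now and the heel is still in place. I'll continue slowly through the balance point.

Request:
send_rows:
  commands:
    - {"translation": [0.00215, 0, 0], "rot": [0, -2, 0], "grip": 0.055}
    - {"translation": [0.00215, 0, 0], "rot": [0, -2, 0], "grip": 0.055}
    - {"translation": [0.00215, 0, 0], "rot": [0, -2, 0], "grip": 0.055}
    - {"translation": [0.00215, 0, 0], "rot": [0, -2, 0], "grip": 0.055}
    - {"translation": [0, 0, 0], "rot": [0, 0, 0], "grip": 0.055}

```text
t: 11.17
eef_pos: [0.4849, 0.1252, 0.0657]
tool_rot: [0.072, 0.871, -0.466, 0.139]
contact_force: [0.8, -0.1, 0.4]
gripper_width: 0.641
```

```bash
python3 look.py l 18 scene
```

```text
t 11.1667 q [-0.09  0.53 -0.59  2.14  0.91  0.79 -2.33] F [ 0.8 -0.1  0.4]
TCP u,v,h [19.8 -2.1 57.7] rot err [-0.21 -0.05 -0.19]
A corner u,h -22.9 59.0
B corner u,h 55.1 33.6
F u,v,h -0.5 -0.6 0.4
```

View pics/scene_l.png

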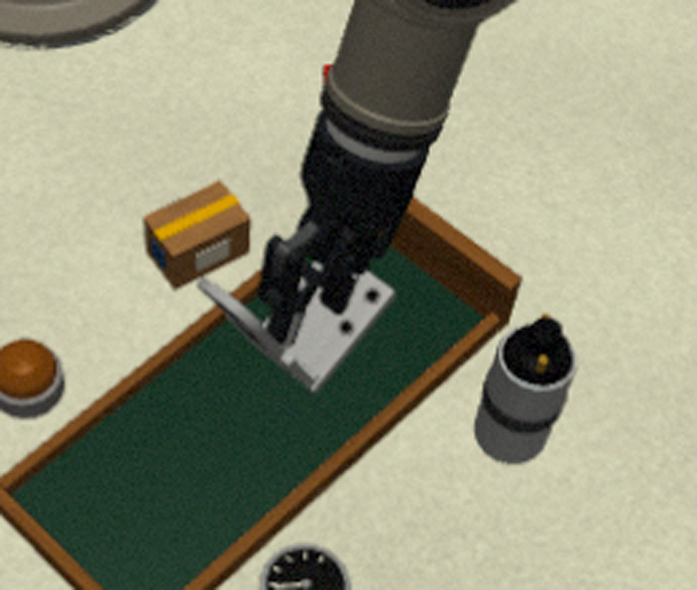

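Request:
send_rows:
  commands:
    - {"translation": [0.0016, 0, 0], "rot": [0, -1.5, 0], "grip": 0.055}
    - {"translation": [0.0016, 0, 0], "rot": [0, -1.5, 0], "grip": 0.055}
    - {"translation": [0.0016, 0, 0], "rot": [0, -1.5, 0], "grip": 0.055}
    - {"translation": [0.0016, 0, 0], "rot": [0, -1.5, 0], "grip": 0.055}
    - {"translation": [0.0016, 0, 0], "rot": [0, -1.5, 0], "grip": 0.055}

```text
t: 11.63
eef_pos: [0.488, 0.1206, 0.0673]
tool_rot: [0.041, 0.879, -0.468, 0.082]
contact_force: [0.2, 0.6, 0.1]
gripper_width: 0.646
```

Request:
send_rows:
  commands:
    - {"translation": [0.0016, 0, 0], "rot": [0, -1.5, 0], "grip": 0.055}
    - {"translation": [0.0016, 0, 0], "rot": [0, -1.5, 0], "grip": 0.055}
    - {"translation": [0.0016, 0, 0], "rot": [0, -1.5, 0], "grip": 0.055}
    - {"translation": [0.0016, 0, 0], "rot": [0, -1.5, 0], "grip": 0.055}
    - {"translation": [0, 0, 0], "rot": [0, 0, 0], "grip": 0.055}

```text
t: 12.05
eef_pos: [0.4923, 0.114, 0.0682]
tool_rot: [0.017, 0.882, -0.47, 0.036]
contact_force: [0.2, -1.4, 0.3]
gripper_width: 0.639
```

```bash
python3 look.py m 4.5 scene wrist
```

```text
t 12.05 q [ 0.18  0.55 -0.71  2.08  0.67  0.73 -1.97] F [ 0.2 -1.4  0.3]
TCP u,v,h [ 6.4 -2.  60.2] rot err [-0.19 -0.02 -0.09]
A corner u,h -35.4 51.5
B corner u,h 46.3 45.0
F u,v,h -1.3 0.6 0.3
```

View pics/scene_m.png

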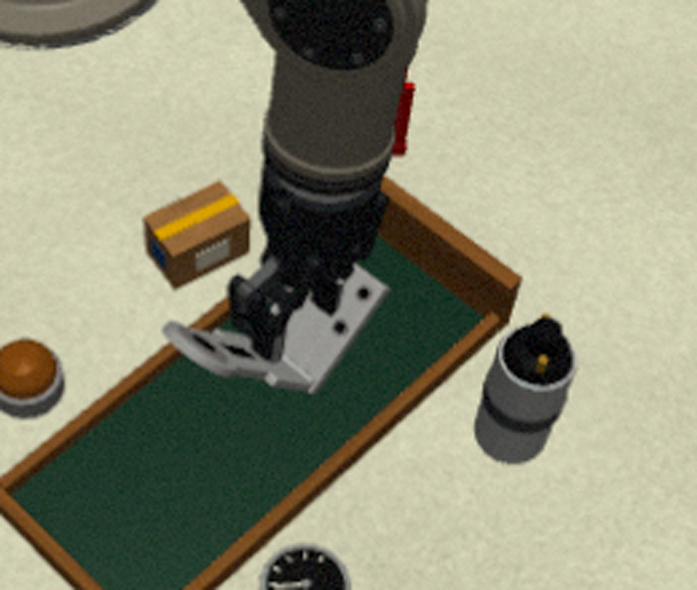

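View pics/wrist_m.png

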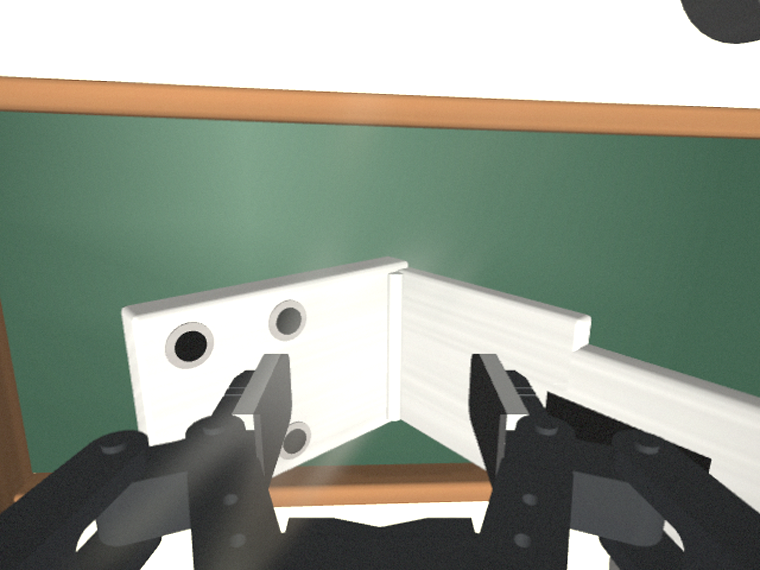

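Tilt is about 37°, past the balance point. The wrist view shows the bracket fixed relative to the fingers, with the foot held by the outer fingertip, so I'll keep lowering.

Request:
send_rows:
  commands:
    - {"translation": [0.0016, 0, 0], "rot": [0, -1.5, 0], "grip": 0.055}
    - {"translation": [0.0016, 0, 0], "rot": [0, -1.5, 0], "grip": 0.055}
    - {"translation": [0.0016, 0, 0], "rot": [0, -1.5, 0], "grip": 0.055}
    - {"translation": [0.0016, 0, 0], "rot": [0, -1.5, 0], "grip": 0.055}
    - {"translation": [0.0016, 0, 0], "rot": [0, -1.5, 0], "grip": 0.055}

```text
t: 12.57
eef_pos: [0.4962, 0.1089, 0.0689]
tool_rot: [-0.014, 0.883, -0.469, -0.022]
contact_force: [1.3, -0.4, 2.0]
gripper_width: 0.645
```

```bash
python3 look.py n -3
```

```text
t 12.5667 q [ 0.32  0.6  -0.79  2.04  0.55  0.74 -1.78] F [ 1.3 -0.4  2. ]
TCP u,v,h [ 0.  -2.5 60.9] rot err [-0.25  0.01  0.13]
A corner u,h -40.3 46.8
B corner u,h 41.6 51.1
F u,v,h -1.0 -0.8 2.0
```

Request:
send_rows:
  commands:
    - {"translation": [0.0016, 0, 0], "rot": [0, -1.5, 0], "grip": 0.055}
    - {"translation": [0.0016, 0, 0], "rot": [0, -1.5, 0], "grip": 0.055}
    - {"translation": [0.0016, 0, 0], "rot": [0, -1.5, 0], "grip": 0.055}
    - {"translation": [0.0016, 0, 0], "rot": [0, -1.5, 0], "grip": 0.055}
    - {"translation": [0.0016, 0, 0], "rot": [0, -1.5, 0], "grip": 0.055}

```text
t: 12.98
eef_pos: [0.5008, 0.1023, 0.0681]
tool_rot: [-0.045, 0.879, -0.467, -0.08]
contact_force: [-0.2, -0.4, 2.5]
gripper_width: 0.641
```

```bash
python3 look.py o -10.5 scene wrist
```

```text
t 12.9833 q [ 0.44  0.67 -0.86  1.99  0.45  0.78 -1.63] F [-0.2 -0.4  2.5]
TCP u,v,h [-8.  -2.5 60.1] rot err [-0.22  0.01  0.15]
A corner u,h -46.2 40.8
B corner u,h 34.5 55.7
F u,v,h -0.3 0.4 2.5
```

View pics/scene_o.png

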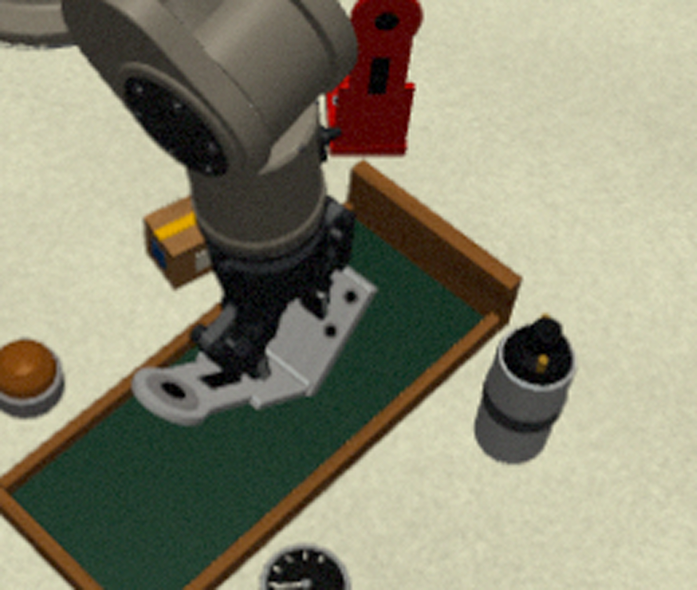

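View pics/wrist_o.png

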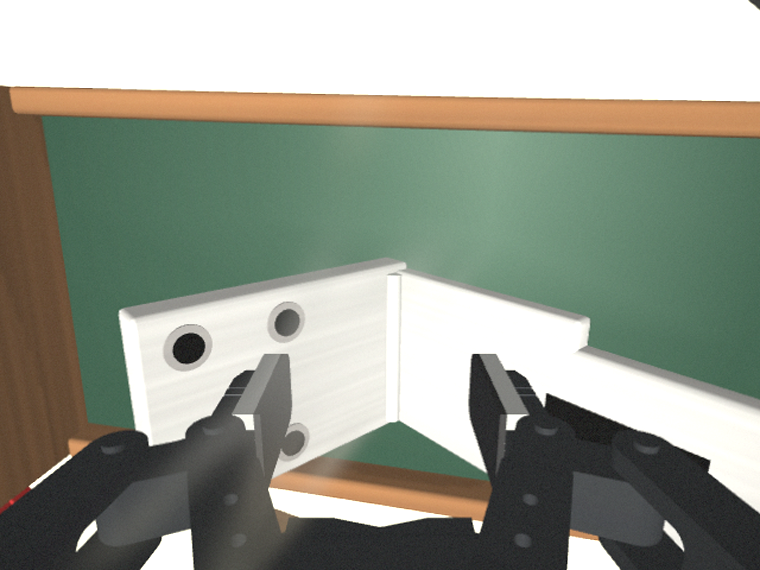

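Request:
send_rows:
  commands:
    - {"translation": [0.0016, 0, 0], "rot": [0, -1.5, 0], "grip": 0.055}
    - {"translation": [0.0016, 0, 0], "rot": [0, -1.5, 0], "grip": 0.055}
    - {"translation": [0.0016, 0, 0], "rot": [0, -1.5, 0], "grip": 0.055}
    - {"translation": [0.0016, 0, 0], "rot": [0, -1.5, 0], "grip": 0.055}
    - {"translation": [0.0016, 0, 0], "rot": [0, -1.5, 0], "grip": 0.055}

```text
t: 13.5
eef_pos: [0.5054, 0.0956, 0.0664]
tool_rot: [-0.076, 0.872, -0.463, -0.137]
contact_force: [0.1, -1.2, 3.9]
gripper_width: 0.64
```

Request:
send_rows:
  commands:
    - {"translation": [0.0016, 0, 0], "rot": [0, -1.5, 0], "grip": 0.055}
    - {"translation": [0.0016, 0, 0], "rot": [0, -1.5, 0], "grip": 0.055}
    - {"translation": [0.0016, 0, 0], "rot": [0, -1.5, 0], "grip": 0.055}
    - {"translation": [0.0016, 0, 0], "rot": [0, -1.5, 0], "grip": 0.055}
    - {"translation": [0.0016, 0, 0], "rot": [0, -1.5, 0], "grip": 0.055}

```text
t: 13.92
eef_pos: [0.5101, 0.0885, 0.0634]
tool_rot: [-0.107, 0.861, -0.458, -0.195]
contact_force: [2.3, -1.9, 2.7]
gripper_width: 0.648
```

```bash
python3 look.py p -25.5 scene wrist
```

```text
t 13.9167 q [ 0.62  0.84 -0.96  1.87  0.31  0.91 -1.4 ] F [ 2.3 -1.9  2.7]
TCP u,v,h [-24.7  -2.5  55.4] rot err [-0.3   0.14  0.11]
A corner u,h -56.5 26.8
B corner u,h 17.5 62.3
F u,v,h -2.8 -0.8 2.7
```

View pics/scene_p.png

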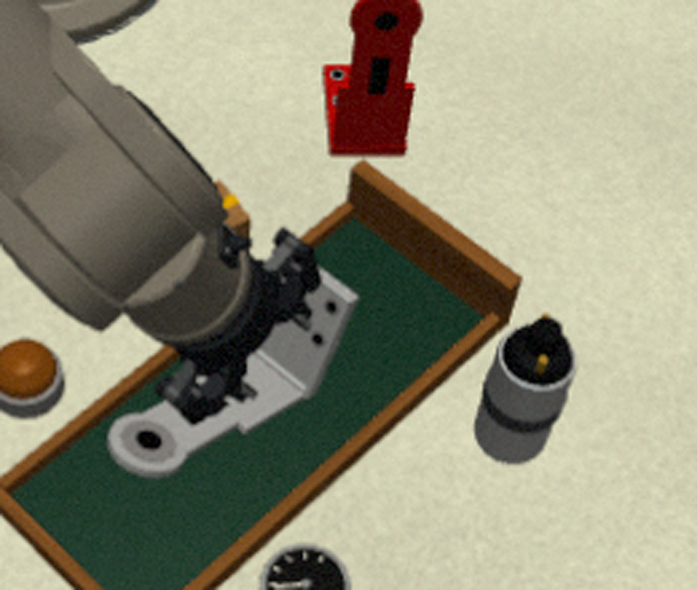

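View pics/wrist_p.png

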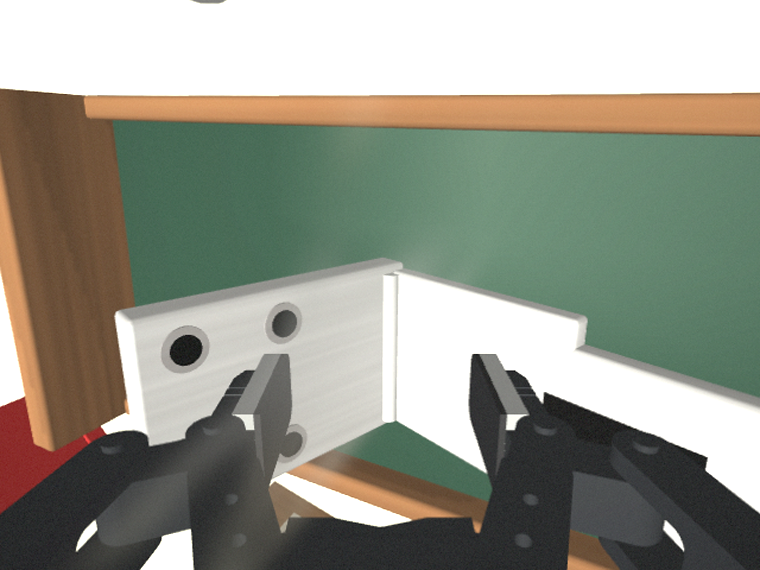

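Request:
send_rows:
  commands:
    - {"translation": [0.0016, 0, 0], "rot": [0, -1.5, 0], "grip": 0.055}
    - {"translation": [0.0016, 0, 0], "rot": [0, -1.5, 0], "grip": 0.055}
    - {"translation": [0.0016, 0, 0], "rot": [0, -1.5, 0], "grip": 0.055}
    - {"translation": [0.0016, 0, 0], "rot": [0, -1.5, 0], "grip": 0.055}
    - {"translation": [0.0016, 0, 0], "rot": [0, -1.5, 0], "grip": 0.055}

```text
t: 14.43
eef_pos: [0.514, 0.0827, 0.0596]
tool_rot: [-0.137, 0.846, -0.45, -0.251]
contact_force: [1.8, -2.0, 4.3]
gripper_width: 0.642
```

```bash
python3 look.py q -33 scene top
```

```text
t 14.4333 q [ 0.68  0.93 -0.99  1.81  0.25  0.99 -1.31] F [ 1.8 -2.   4.3]
TCP u,v,h [-31.7  -2.6  51.6] rot err [-0.28  0.16  0.15]
A corner u,h -59.4 19.1
B corner u,h 9.2 64.0
F u,v,h -2.7 -0.4 4.3
```

View pics/scene_q.png

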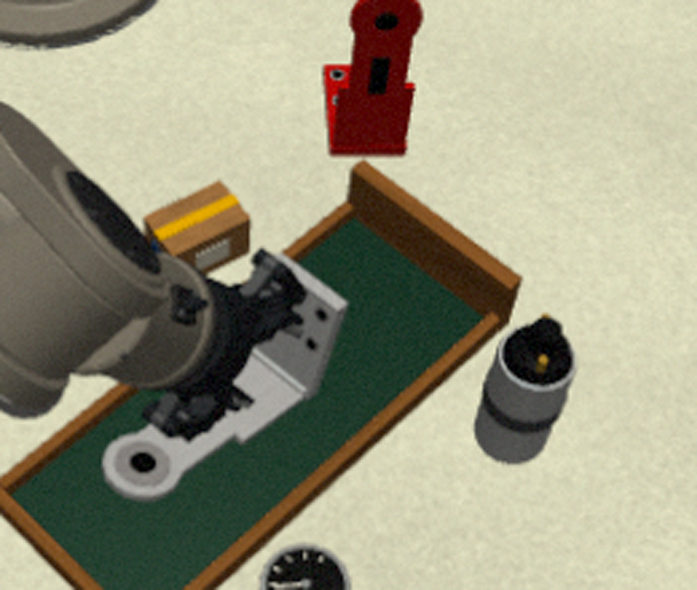

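View pics/top_q.png

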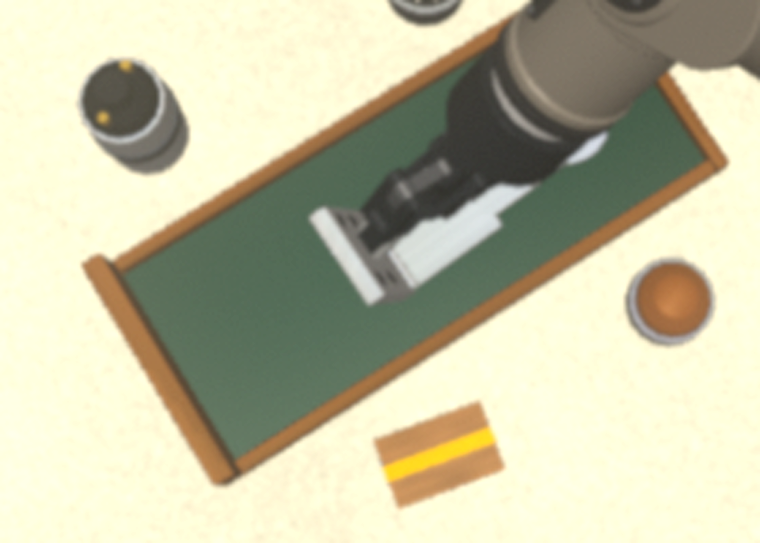

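Request:
send_rows:
  commands:
    - {"translation": [0.0016, 0, -0.0002], "rot": [0, -1.5, 0], "grip": 0.055}
    - {"translation": [0.0016, 0, -0.0002], "rot": [0, -1.5, 0], "grip": 0.055}
    - {"translation": [0.0016, 0, -0.0002], "rot": [0, -1.5, 0], "grip": 0.055}
    - {"translation": [0.0016, 0, 0], "rot": [0, -1.5, 0], "grip": 0.055}
    - {"translation": [0.0016, 0, 0], "rot": [0, -1.5, 0], "grip": 0.055}

```text
t: 14.95
eef_pos: [0.517, 0.0775, 0.0552]
tool_rot: [-0.165, 0.828, -0.44, -0.306]
contact_force: [-0.6, 0.2, 0.2]
gripper_width: 0.643
```

```bash
python3 look.py r -40.5 scene top
```

```text
t 14.95 q [ 0.72  1.02 -1.01  1.75  0.2   1.07 -1.24] F [-0.6  0.2  0.2]
TCP u,v,h [-37.7  -2.2  47.2] rot err [-0.19  0.21  0.21]
A corner u,h -60.9 11.3
B corner u,h 1.2 64.8
F u,v,h 0.5 0.3 0.2
```

View pics/scene_r.png

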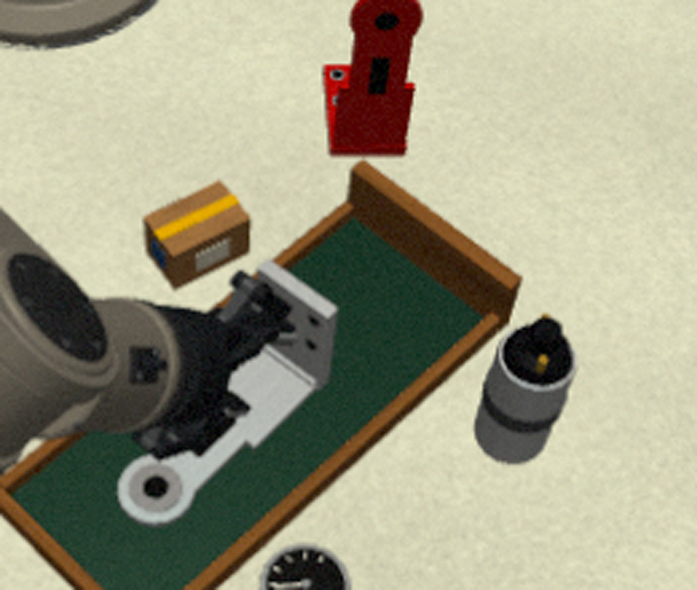

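```bash
cat > pose.py <<'E'
import sys
from h import *
for fn in sys.argv[1:]:
    c=load(fn); T=tray(cloud(c))*1000; hsv=cv2.cvtColor(c["pixels"],cv2.COLOR_RGB2HSV)
    m=(abs(T[...,0])<185)&(abs(T[...,1])<68)&(hsv[...,1]<40)&(c["pixels"].max(-1)>85)&(c["depth"]>0)&(T[...,2]>10)
    Q=T[m]
    print(fn,len(Q))
    for x0 in range(-150,190,15):
        q=Q[(Q[:,0]>=x0)&(Q[:,0]<x0+15)]
        if len(q)>4: print("  x",x0,len(q),"z pct",np.percentile(q[:,2],[5,50,95]).round(1),"y",np.percentile(q[:,1],[2,98]).round(1))
    top=Q[Q[:,2]>85]
    if len(top)>10: print("  foot top edge rect (z>85)",len(top),cv2.minAreaRect(top[:,:2].astype(np.float32)),"zmax",np.percentile(top[:,2],95).round(1))
E
python3 pose.py scene_r.npz top_r.npz scene_q.npz
```

```text
scene_r.npz 1523
  x -135 67 z pct [12.8 15.8 19.1] y [-17.6  13.9]
  x -120 166 z pct [13.2 15.7 18.7] y [-25.2  23.7]
  x -105 131 z pct [13.  16.  18.9] y [-25.9  24.3]
  x -90 131 z pct [12.9 15.4 18. ] y [-21.4  19.2]
  x -75 81 z pct [12.8 15.  17.9] y [-18.8   5.5]
  x -60 59 z pct [12.1 15.2 17.6] y [-19.1  -4.7]
  x -45 56 z pct [11.9 14.7 17.6] y [-17.4  -3.1]
  x -30 88 z pct [12.1 15.2 33.5] y [-24.1  -1.3]
  x -15 121 z pct [12.8 14.9 18. ] y [-22.4  24.5]
  x 0 174 z pct [12.3 15.  17.4] y [-21.5  27.8]
  x 15 160 z pct [12.1 14.7 17. ] y [-20.4  25.7]
  x 30 214 z pct [ 13.9  21.  105. ] y [-20.5  37.9]
  x 45 64 z pct [100.2 102.9 104.7] y [-20.9  39.7]
  foot top edge rect (z>85) 179 ((-58.32963943481445, 18.710744857788086), (62.038875579833984, 223.4303741455078), 84.60946655273438) zmax 320.8
top_r.npz 1455
  x -105 17 z pct [ 14.3 188.6 199.1] y [23.4 29.5]
  x -90 145 z pct [ 12.8 194.1 199.7] y [-16.8  24.1]
  x -75 66 z pct [ 10.7  14.4 149.5] y [11.9 36.3]
  x -60 79 z pct [11.  14.4 80. ] y [11.3 30.9]
  x -45 88 z pct [11.3 14.2 46.9] y [ 3.3 31.1]
  x -30 
[... 614 characters left out ...]
 -105 143 z pct [48.3 51.4 55.6] y [-20.1  26.9]
  x -90 120 z pct [44.  47.5 49.6] y [-17.1  24.5]
  x -75 56 z pct [39.6 42.9 45.6] y [-16.6   4.5]
  x -60 46 z pct [35.8 39.7 41.1] y [-16.   -2.8]
  x -45 70 z pct [31.8 34.7 37.4] y [-22.8  -1.7]
  x -30 67 z pct [28.2 31.4 34.9] y [-23.4  -2.8]
  x -15 89 z pct [23.7 26.5 29.4] y [-22.5  18. ]
  x 0 137 z pct [19.3 22.6 25.5] y [-21.7  23. ]
  x 15 163 z pct [17.2 20.3 24. ] y [-20.1  28. ]
  x 45 103 z pct [ 99.  101.3 103. ] y [-22.   37.2]
  x 60 5 z pct [ 96.9  97.3 100.2] y [-19.6  24.6]
  foot top edge rect (z>85) 161 ((-62.630958557128906, 20.323909759521484), (246.56825256347656, 96.87416076660156), 2.8619682788848877) zmax 384.1
```

View pics/top_r.png

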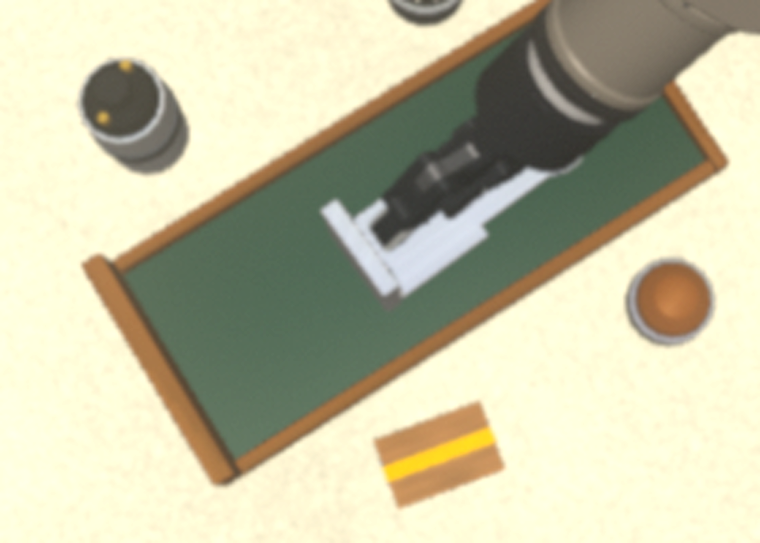

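Request:
send_rows:
  commands:
    - {"translation": [0, 0, -0.004], "rot": [0, 0, 0], "grip": 0.055}
    - {"translation": [0, 0, -0.015], "rot": [0, 0, 0], "grip": 0.05}
    - {"translation": [0, 0, -0.025], "rot": [0, 0, 0], "grip": 0.03}
    - {"translation": [0, 0, -0.03], "rot": [0, 1, 0], "grip": 0.03}
    - {"translation": [0, 0, -0.03], "rot": [0, 2, 0], "grip": 0.03}

```text
t: 15.47
eef_pos: [0.5545, 0.0205, 0.1353]
tool_rot: [-0.153, 0.836, -0.445, -0.283]
contact_force: [0.4, -0.3, -1.0]
gripper_width: 0.347
```

```bash
python3 look.py s -37.5 scene top; python3 pose.py scene_s.npz top_s.npz
```

```text
t 15.4667 q [ 0.77  0.93 -1.04  1.64  0.18  1.25 -1.22] F [ 0.4 -0.3 -1. ]
TCP u,v,h [-105.9   -1.5  127.3] rot err [-0.18  0.02  0.15]
A corner u,h -131.2 92.8
B corner u,h -66.1 142.7
F u,v,h -0.5 -0.1 -1.0
scene_s.npz 1969
  x -135 70 z pct [13.1 15.9 18.3] y [-17.   14.5]
  x -120 159 z pct [12.6 15.6 18.4] y [-24.7  23.9]
  x -105 135 z pct [12.8 15.4 18.1] y [-26.   24.6]
  x -90 169 z pct [12.4 15.4 18.3] y [-20.   21.5]
  x -75 142 z pct [12.7 15.  17.7] y [-19.2  22.7]
  x -60 109 z pct [12.5 14.8 17.2] y [-18.8  24.1]
  x -45 104 z pct [12.9 15.  17.7] y [-18.   26.3]
  x -30 186 z pct [12.4 15.  18. ] y [-24.2  32.5]
  x -15 200 z pct [12.4 15.  17.5] y [-21.8  34.3]
  x 0 197 z pct [12.2 15.  17.4] y [-22.1  35.1]
  x 15 196 z pct [12.5 15.2 17.9] y [-20.9  36.2]
  x 30 234 z pct [ 13.6  20.2 104.5] y [-20.2  37.8]
  x 45 65 z pct [100.3 102.4 104.6] y [-21.1  38.2]
  foot top edge rect (z>85) 170 ((-63.790382385253906, -0.17097854614257812), (229.20628356933594, 63.87133026123047), 4.868735313415527) zmax 139.7
top_s.npz 2675
  x -150 139 z pct [282.1 286.9 291.6] y [-23.4  18.1]
  x -135 49 z pct [10.7 14.3 16.9] y [-8.8 14.5]
  x -120 123 z pct [11.4 14.7 18.1] y [-6.7 23.7]
  x -105 119 z pct [ 11.6  15.4 151.7] y [-5.4 26. ]
  x -90 160 z pct [11.2 14.4 17.8] y [-8.9 23. ]
  x -75 167 z pct [ 11.4  14.4 217.9] y [-10.8  24. ]
  x -60 178 z pct [ 11.6  14.9 153.4] y [-17.5  24.6]
  x -45 159 z pct [11.7 14.5 18.6] y [-17.2  26.5]
  x -30 264 z pct [11.2 14.5 17.6] y [-23.2  34.4]
  x -15 290 z pct [11.2 14.4 17.7] y [-22.5  35.2]
  x 0 291 z pct [11.  14.3 17.2] y [-22.   36.3]
  x 15 290 z pct [11.4 14.4 17.7] y [-20.2  37. ]
  x 30 229 z pct [ 12.7  98.8 104.3] y [-19.9  40.5]
  x 45 186 z pct [ 98.6 102.  105. ] y [-20.8  39.9]
  foot top edge rect (z>85) 538 ((-63.87842559814453, 1.4057388305664062), (233.0953369140625, 64.63812255859375), 4.198736667633057) zmax 289.7
```

View pics/scene_s.png

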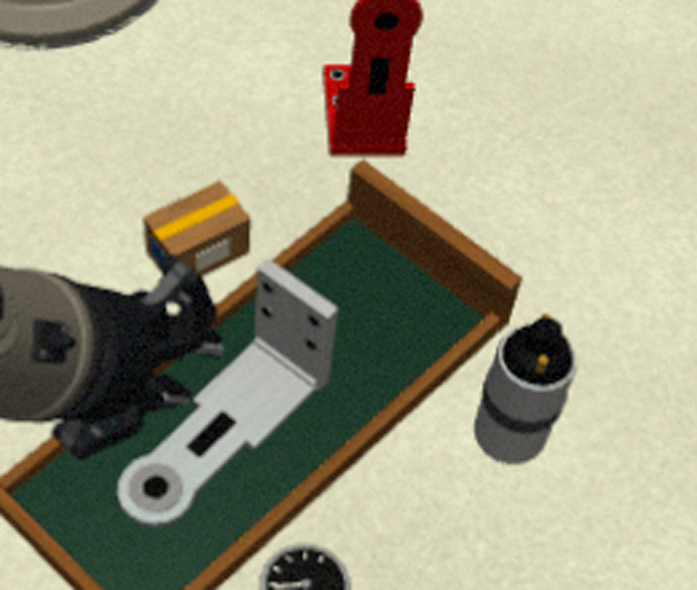

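```bash
cat > foot.py <<'E'
import sys
from h import *
for fn in sys.argv[1:]:
    c=load(fn); T=tray(cloud(c))*1000; hsv=cv2.cvtColor(c["pixels"],cv2.COLOR_RGB2HSV)
    g=(hsv[...,1]<45)&(c["pixels"].max(-1)>80)
    x0=float(30)
    m=(T[...,0]>x0)&(T[...,0]<200)&(abs(T[...,1])<68)&g&(abs(T[...,2]-103)<5)
    lab=cv2.connectedComponentsWithStats(m.astype(np.uint8)); k=1+np.argmax(lab[2][1:,4]); Q=T[lab[1]==k]
    r=cv2.minAreaRect(Q[:,:2].astype(np.float32)); print(fn,len(Q),r,cv2.boxPoints(r).round(1).tolist())
    m=(abs(T[...,0])<185)&(abs(T[...,1])<68)&g&(abs(T[...,2]-15)<4)
    lab=cv2.connectedComponentsWithStats(m.astype(np.uint8)); k=1+np.argmax(lab[2][1:,4]); Q=T[lab[1]==k]
    xs=Q[:,0]; e=np.percentile(xs,.5); cs=[(a,(np.percentile(Q[(xs>a-6)&(xs<a+6),1],[3,97])).mean()) for a in np.arange(e+10,xs.max()-12,12)]
    cs=np.array(cs); s=np.polyfit(cs[:,0],cs[:,1],1); print("  arm end x",e.round(1),"yaw",np.degrees(np.arctan(s[0])).round(2),"max x",xs.max().round(1),"z",np.median(Q[:,2]).round(1))
E
python3 foot.py scene_s.npz top_s.npz
```

```text
scene_s.npz 168 ((43.65831756591797, 9.075557708740234), (12.317204475402832, 64.01126861572266), 3.1851308345794678) [[35.70000076293945, 40.70000076293945], [39.29999923706055, -23.200000762939453], [51.599998474121094, -22.5], [48.0, 41.400001525878906]]
  arm end x -126.7 yaw 3.61 max x 39.9 z 15.2
top_s.npz 299 ((46.210086822509766, 9.65859603881836), (12.092338562011719, 64.42457580566406), 3.8500096797943115) [[38.0, 41.400001525878906], [42.29999923706055, -22.899999618530273], [54.400001525878906, -22.100000381469727], [50.099998474121094, 42.20000076293945]]
  arm end x -124.4 yaw -1.75 max x 37.1 z 14.5
```

```bash
cat >> h.py <<'E'
def Rpush(t=25,yaw=0):
    t=np.radians(t); a=np.radians(yaw); bx=np.cos(a)*TX+np.sin(a)*TY; by=-np.sin(a)*TX+np.cos(a)*TY
    z=np.sin(t)*bx-np.cos(t)*np.array([0,0,1.]); return np.stack([by,np.cross(z,by),z],1)
E
python3 - <<'E'
from h import *
from station import *
o=get_obs(); p,R=cur(o); print(tray(p)*1000)
print((Rpush()[:,1]@TX).round(2))
for r in rows(p,R,world([.011,.0095,.13])[0],Rpush(25,1.5),15): print(r)
E
```

```text
[-69.92124323  -0.38467645 139.41466931]
0.91
([-3.9, 0.5, 3.8], [0.62, 0.66, 6.02])
([-3.9, 0.9, 3.7], [0.62, 0.66, 6.02])
([-3.8, 1.4, 3.7], [0.62, 0.66, 6.02])
([-3.7, 1.8, 3.6], [0.62, 0.66, 6.02])
([-3.5, 2.2, 3.5], [0.62, 0.66, 6.02])
([-3.3, 2.6, 3.5], [0.62, 0.66, 6.02])
([-3.1, 3.0, 3.4], [0.62, 0.66, 6.02])
([-2.8, 3.4, 3.3], [0.62, 0.66, 6.02])
([-2.4, 3.7, 3.3], [0.62, 0.66, 6.02])
([-2.1, 3.9, 3.2], [0.62, 0.66, 6.02])
([-1.7, 4.2, 3.1], [0.62, 0.66, 6.02])
([-1.3, 4.3, 3.1], [0.62, 0.66, 6.02])
([-0.8, 4.5, 3.0], [0.62, 0.66, 6.02])
([-0.4, 4.6, 3.0], [0.62, 0.66, 6.02])
([0.1, 4.6, 2.9], [0.62, 0.66, 6.02])
```

Request:
send_rows:
  commands:
    - {"translation": [-0.0039, 0.0005, 0.003], "rot": [0.6, 0.7, 6], "grip": 0.03}
    - {"translation": [-0.0039, 0.0009, 0.003], "rot": [0.6, 0.7, 6], "grip": 0.03}
    - {"translation": [-0.0038, 0.0014, 0.003], "rot": [0.6, 0.7, 6], "grip": 0.03}
    - {"translation": [-0.0037, 0.0018, 0.003], "rot": [0.6, 0.7, 6], "grip": 0.03}
    - {"translation": [-0.0035, 0.0022, 0.003], "rot": [0.6, 0.7, 6], "grip": 0.03}

```text
t: 15.98
eef_pos: [0.5377, 0.0416, 0.1344]
tool_rot: [-0.082, 0.695, -0.659, -0.276]
contact_force: [0.1, 0.4, -0.3]
gripper_width: 0.354
```

```bash
python3 look.py t 0
python3 - <<'E'
from h import *
from station import *
o=get_obs(); p,R=cur(o); print(tray(p)*1000)
for r in rows(p,R,world([.011,.0095,.13])[0],Rpush(25,1.5),10): print(r)
E
```

```text
t 15.9833 q [ 0.7   0.79 -0.91  1.74  0.07  1.11 -1.68] F [ 0.1  0.4 -0.3]
TCP u,v,h [-79.    0.7 126.4] rot err [  6.71  33.17 -29.94]
A corner u,h -101.6 96.2
B corner u,h -43.3 136.5
F u,v,h 0.3 -0.3 -0.3
[-41.00965412   6.07384162 134.37388682]
([-3.4, 2.3, 3.2], [0.66, 0.61, 6.0])
([-3.2, 2.7, 3.2], [0.66, 0.61, 6.0])
([-2.9, 3.0, 3.1], [0.66, 0.61, 6.0])
([-2.6, 3.4, 3.0], [0.66, 0.61, 6.0])
([-2.3, 3.7, 3.0], [0.66, 0.61, 6.0])
([-1.9, 3.9, 2.9], [0.66, 0.61, 6.0])
([-1.5, 4.1, 2.8], [0.66, 0.61, 6.0])
([-1.1, 4.3, 2.8], [0.66, 0.61, 6.0])
([-0.7, 4.4, 2.7], [0.66, 0.61, 6.0])
([-0.2, 4.5, 2.6], [0.66, 0.61, 6.0])
```

Run:
```python
from h import *
from station import *
o=get_obs(); p,R=cur(o)
c=read_camera("wrist"); E=c["extrinsics"]; print(((E[:3,3]-p)@R*1000).round(1), (R.T@-E[:3,2]).round(2))
def Rp2(t,yaw):
    M=Rpush(t,yaw); return np.stack([-M[:,0],-M[:,1],M[:,2]],1)
for r in rows(p,R,world([.011,.0095,.14])[0],Rp2(25,1.5),20): print(r)
```

```text
[  -0.9  -72.1 -125.8] [-0.    0.28  0.96]
([-2.0, 1.3, 1.2], [-0.35, 0.38, -5.98])
([-2.1, 1.1, 1.2], [-0.35, 0.38, -5.98])
([-2.2, 0.8, 1.2], [-0.35, 0.38, -5.98])
([-2.3, 0.6, 1.2], [-0.35, 0.38, -5.98])
([-2.3, 0.3, 1.2], [-0.35, 0.38, -5.98])
([-2.4, 0.1, 1.1], [-0.35, 0.38, -5.98])
([-2.4, -0.2, 1.1], [-0.35, 0.38, -5.98])
([-2.3, -0.4, 1.1], [-0.35, 0.38, -5.98])
([-2.3, -0.7, 1.1], [-0.35, 0.38, -5.98])
([-2.2, -0.9, 1.1], [-0.35, 0.38, -5.98])
([-2.1, -1.1, 1.0], [-0.35, 0.38, -5.98])
([-2.0, -1.4, 1.0], [-0.35, 0.38, -5.98])
([-1.8, -1.6, 1.0], [-0.35, 0.38, -5.98])
([-1.7, -1.8, 1.0], [-0.35, 0.38, -5.98])
([-1.5, -1.9, 1.0], [-0.35, 0.38, -5.98])
([-1.3, -2.1, 0.9], [-0.35, 0.38, -5.98])
([-1.1, -2.2, 0.9], [-0.35, 0.38, -5.98])
([-0.8, -2.3, 0.9], [-0.35, 0.38, -5.98])
([-0.6, -2.4, 0.9], [-0.35, 0.38, -5.98])
([-0.4, -2.4, 0.9], [-0.35, 0.38, -5.98])
```

Request:
send_rows:
  commands:
    - {"translation": [-0.002, 0.0013, 0.001], "rot": [-0.35, 0.4, -6], "grip": 0.03}
    - {"translation": [-0.0021, 0.0011, 0.001], "rot": [-0.35, 0.4, -6], "grip": 0.03}
    - {"translation": [-0.0022, 0.0008, 0.001], "rot": [-0.35, 0.4, -6], "grip": 0.03}
    - {"translation": [-0.0023, 0.0006, 0.001], "rot": [-0.35, 0.4, -6], "grip": 0.03}
    - {"translation": [-0.0023, 0.0003, 0.001], "rot": [-0.35, 0.4, -6], "grip": 0.03}

```text
t: 16.45
eef_pos: [0.5308, 0.0514, 0.1366]
tool_rot: [-0.13, 0.851, -0.448, -0.242]
contact_force: [0.3, 0.5, -0.5]
gripper_width: 0.353
```

Request:
send_rows:
  commands:
    - {"translation": [-0.0024, 0, 0.001], "rot": [-0.35, 0.4, -6], "grip": 0.03}
    - {"translation": [-0.0024, -0.0002, 0.001], "rot": [-0.35, 0.4, -6], "grip": 0.03}
    - {"translation": [-0.0023, -0.0004, 0.001], "rot": [-0.35, 0.4, -6], "grip": 0.03}
    - {"translation": [-0.0023, -0.0007, 0.001], "rot": [-0.35, 0.4, -6], "grip": 0.03}
    - {"translation": [-0.0022, -0.0009, 0.001], "rot": [-0.35, 0.4, -6], "grip": 0.03}

```text
t: 16.87
eef_pos: [0.5234, 0.0618, 0.1385]
tool_rot: [-0.168, 0.944, -0.211, -0.192]
contact_force: [-0.1, -0.0, -0.2]
gripper_width: 0.354
```

Request:
send_rows:
  commands:
    - {"translation": [-0.0021, -0.0011, 0.001], "rot": [-0.35, 0.4, -6], "grip": 0.03}
    - {"translation": [-0.002, -0.0014, 0.001], "rot": [-0.35, 0.4, -6], "grip": 0.03}
    - {"translation": [-0.0018, -0.0016, 0.001], "rot": [-0.35, 0.4, -6], "grip": 0.03}
    - {"translation": [-0.0017, -0.0018, 0.001], "rot": [-0.35, 0.4, -6], "grip": 0.03}
    - {"translation": [-0.0015, -0.0019, 0.001], "rot": [-0.35, 0.4, -6], "grip": 0.03}

```text
t: 17.28
eef_pos: [0.5158, 0.0723, 0.1399]
tool_rot: [-0.194, 0.972, 0.04, -0.129]
contact_force: [0.4, 0.4, -0.1]
gripper_width: 0.355
```

```bash
cat >> h.py <<'E'
def Rp2(t,yaw):
    M=Rpush(t,yaw); return np.stack([-M[:,0],-M[:,1],M[:,2]],1)
E
python3 - <<'E'
from h import *
from station import *
o=get_obs(); p,R=cur(o); print(tray(p)*1000,o["q"].round(2))
for r in rows(p,R,world([.009,.0095,.132])[0],Rp2(25,1.5),5): print(r)
E
```

```text
[ -3.32722179   8.40304926 139.87237552] [ 0.81  0.95 -1.3   1.8   0.48  1.19 -0.53]
([-0.8, -1.3, 2.5], [-0.32, 0.33, -5.77])
([-0.7, -1.3, 2.5], [-0.32, 0.33, -5.77])
([-0.6, -1.4, 2.5], [-0.32, 0.33, -5.77])
([-0.4, -1.5, 2.5], [-0.32, 0.33, -5.77])
([-0.3, -1.5, 2.5], [-0.32, 0.33, -5.77])
```

Run:
```python
from h import *
from station import *
o=get_obs(); p,R=cur(o)
for r in rows(p,R,world([.009,.0095,.132])[0],Rp2(20,1.5),5): print(r)
```

```text
([-0.8, -1.3, 2.5], [-1.29, 0.59, -5.76])
([-0.7, -1.4, 2.5], [-1.29, 0.59, -5.76])
([-0.6, -1.5, 2.4], [-1.29, 0.59, -5.76])
([-0.4, -1.6, 2.4], [-1.29, 0.59, -5.76])
([-0.3, -1.7, 2.4], [-1.29, 0.59, -5.76])
```

Request:
send_rows:
  commands:
    - {"translation": [-0.0008, -0.0013, 0.0025], "rot": [-1.3, 0.6, -5.8], "grip": 0.03}
    - {"translation": [-0.0007, -0.0014, 0.0025], "rot": [-1.3, 0.6, -5.8], "grip": 0.03}
    - {"translation": [-0.0006, -0.0015, 0.0025], "rot": [-1.3, 0.6, -5.8], "grip": 0.03}
    - {"translation": [0, 0, 0], "rot": [0, 0, 0], "grip": 0.03}
    - {"translation": [0, 0, 0], "rot": [0, 0, 0], "grip": 0.03}

```text
t: 17.7
eef_pos: [0.5113, 0.0784, 0.1352]
tool_rot: [-0.179, 0.963, 0.184, -0.083]
contact_force: [-0.1, 0.5, 0.9]
gripper_width: 0.354
```

Run:
```python
from h import *
from station import *
o=get_obs(); p,R=cur(o); print(tray(p)*1000,o["q"].round(3))
for r in rows(p,R,world([.009,.0095,.132])[0],Rp2(20,1.5),5): print(r)
```

```text
[  4.20429793   9.090729   135.16595755] [ 0.805  0.948 -1.343  1.84   0.575  1.168 -0.328]
([-0.2, -0.6, 1.0], [-0.52, 0.24, -2.37])
([-0.2, -0.6, 0.9], [-0.52, 0.24, -2.37])
([-0.1, -0.6, 0.9], [-0.52, 0.24, -2.37])
([-0.1, -0.7, 0.9], [-0.52, 0.24, -2.37])
([-0.1, -0.7, 0.9], [-0.52, 0.24, -2.37])
```

Request:
send_rows:
  commands:
    - {"translation": [0, -0.0006, 0.001], "rot": [-0.5, 0.2, -2.4], "grip": 0.03}
    - {"translation": [0, -0.0006, 0.001], "rot": [-0.5, 0.2, -2.4], "grip": 0.03}
    - {"translation": [0, -0.0006, 0.001], "rot": [-0.5, 0.2, -2.4], "grip": 0.03}
    - {"translation": [0, -0.0006, 0.001], "rot": [-0.5, 0.2, -2.4], "grip": 0.03}
    - {"translation": [0, -0.0006, 0.001], "rot": [-0.5, 0.2, -2.4], "grip": 0.03}

```text
t: 18.12
eef_pos: [0.5097, 0.0817, 0.1314]
tool_rot: [-0.167, 0.943, 0.283, -0.051]
contact_force: [-0.1, -0.2, -1.0]
gripper_width: 0.353
```

```bash
cat > st.py <<'E'
import sys
from h import *
from station import *
o=get_obs(); p,R=cur(o); F=o["contact_force"]; print("t",o["t"].round(2),"tray",(tray(p)*1000).round(1),"q",o["q"].round(2),"F tray",(F@TX).round(1),(F@TY).round(1),F[2].round(1))
a=[float(x) for x in sys.argv[1:]]
if a:
    for r in rows(p,R,world([a[0]/1000,a[1]/1000,a[2]/1000])[0],Rp2(a[3],a[4]),int(a[5])): print(r)
E
python3 st.py 9 9.5 42 20 1.5 10
python3 - <<'E'
from h import *
from station import *
o=get_obs(); p,R=cur(o)
c=read_camera("wrist"); cv2.imwrite("pics/w_u.png",c["pixels"][:,:,::-1]); W=cloud(c); L=(W-p)@R*1000
m=(c["pixels"].max(-1)<110)&(abs(L[...,0])<80)&(abs(L[...,1])<25)&(L[...,2]>-60)&(L[...,2]<30); Q=L[m]
for z0 in range(-60,30,6):
    q=Q[(Q[:,2]>=z0)&(Q[:,2]<z0+6)]
    for s in (1,):
        k=q[q[:,0]*s>0]
        if len(k)>5: print(z0,s,len(k),np.percentile(k[:,0],[1,50,99]).round(1),np.percentile(k[:,1],[1,99]).round(1))
E
```

```text
-60 1 4965 [ 1.5 44.2 57.7] [-18.3  -0.4]
-54 1 2712 [13.9 42.8 55.4] [-18.2   7.4]
-48 1 2591 [21.5 42.9 52.7] [-13.4  10.8]
-42 1 5335 [16.8 37.8 49.8] [-13.8  10.8]
-36 1 1663 [16.9 32.3 47.9] [-14.5  10. ]
-30 1 880 [17.  24.3 41.5] [-14.4   5.3]
-24 1 660 [15.5 16.5 26. ] [-12.7  10.2]
-18 1 307 [15.4 15.7 29.1] [-12.   10.1]
-12 1 384 [15.4 17.  29. ] [-12.    9.7]
-6 1 338 [15.4 16.7 29.1] [-11.8   9.5]
0 1 288 [15.4 17.1 29. ] [-11.9   8.4]
6 1 187 [15.5 15.9 28.2] [-11.8   7.9]
12 1 46 [15.5 15.6 21.4] [-11.4   7.3]Traceback (most recent call last):
  File "st.py", line 4, in <module>
    o=get_obs(); p,R=cur(o); F=o["contact_force"]; print("t",o["t"].round(2),"tray",(tray(p)*1000).round(1),"q",o["q"].round(2),"F tray",(F@TX).round(1),(F@TY).round(1),F[2].round(1))
                                                             ^^^^^^^^^^^^
AttributeError: 'float' object has no attribute 'round'
```

View pics/w_u.png

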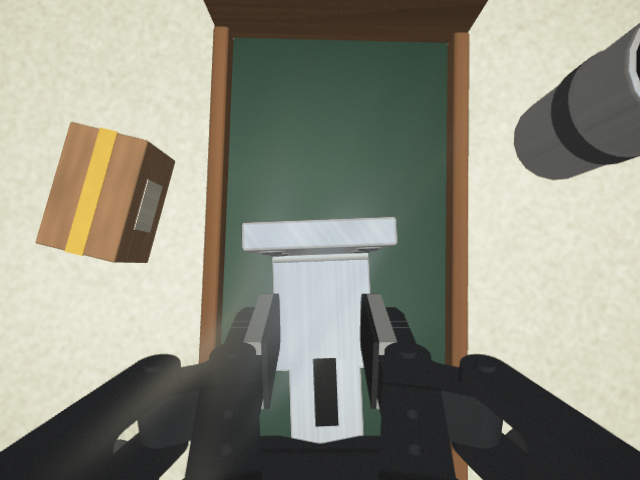

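```bash
sed -i 's/o\["t"\].round(2)/round(o["t"],2)/' st.py; python3 st.py 9 9.5 42 20 1.5 10
```

```text
t 18.17 tray [  8.2   8.8 131.4] q [ 0.8   0.94 -1.36  1.87  0.63  1.15 -0.17] F tray -0.1 0.8 0.2
([-0.1, 3.0, 8.4], [-0.01, 0.01, 0.03])
([-0.1, 3.0, 8.4], [-0.01, 0.01, 0.03])
([-0.1, 3.0, 8.4], [-0.01, 0.01, 0.03])
([-0.1, 3.0, 8.4], [-0.01, 0.01, 0.03])
([-0.1, 3.0, 8.4], [-0.01, 0.01, 0.03])
([-0.1, 3.0, 8.4], [-0.01, 0.01, 0.03])
([-0.1, 3.0, 8.4], [-0.01, 0.01, 0.03])
([-0.1, 3.0, 8.4], [-0.01, 0.01, 0.03])
([-0.1, 3.0, 8.4], [-0.01, 0.01, 0.03])
([-0.1, 3.0, 8.4], [-0.01, 0.01, 0.03])
```

Request:
send_rows:
  commands:
    - {"translation": [0, 0.003, 0.0084], "rot": [0, 0, 0], "grip": 0.03}
    - {"translation": [0, 0.003, 0.0084], "rot": [0, 0, 0], "grip": 0.03}
    - {"translation": [0, 0.003, 0.0084], "rot": [0, 0, 0], "grip": 0.03}
    - {"translation": [0, 0.003, 0.0084], "rot": [0, 0, 0], "grip": 0.03}
    - {"translation": [0, 0.003, 0.0084], "rot": [0, 0, 0], "grip": 0.03}

```text
t: 18.58
eef_pos: [0.509, 0.0821, 0.0855]
tool_rot: [-0.167, 0.943, 0.283, -0.051]
contact_force: [-0.1, -0.1, -0.6]
gripper_width: 0.353
```

```bash
python3 st.py 9 9.5 42 20 1.5 5
```

```text
t 18.58 tray [ 8.5  9.1 85.5] q [ 0.77  0.99 -1.3   1.89  0.69  1.08 -0.19] F tray 0.0 0.2 -0.6
([-0.1, 2.9, 8.2], [-0.02, 0.04, 0.02])
([-0.1, 2.9, 8.2], [-0.02, 0.04, 0.02])
([-0.1, 2.9, 8.2], [-0.02, 0.04, 0.02])
([-0.1, 2.9, 8.2], [-0.02, 0.04, 0.02])
([-0.1, 2.9, 8.2], [-0.02, 0.04, 0.02])
```

Request:
send_rows:
  commands:
    - {"translation": [0, 0.003, 0.0082], "rot": [0, 0, 0], "grip": 0.03}
    - {"translation": [0, 0.003, 0.0082], "rot": [0, 0, 0], "grip": 0.03}
    - {"translation": [0, 0.003, 0.0082], "rot": [0, 0, 0], "grip": 0.03}
    - {"translation": [0, 0.003, 0.0082], "rot": [0, 0, 0], "grip": 0.03}
    - {"translation": [0, 0.003, 0.0078], "rot": [0, 0, 0], "grip": 0.03}

```text
t: 19.0
eef_pos: [0.5092, 0.0821, 0.0427]
tool_rot: [-0.167, 0.943, 0.284, -0.051]
contact_force: [1.2, 0.6, -0.7]
gripper_width: 0.351
```

```bash
python3 st.py 150 9.5 42 20 0 40 | head -4; python3 look.py v 0 scene
```

```text
t 19.0 tray [ 8.5  8.9 42.7] q [ 0.75  1.04 -1.24  1.91  0.74  1.03 -0.2 ] F tray -0.1 -1.3 -0.7
([0.1, -3.3, 1.2], [-0.0, 0.02, 0.04])
([0.1, -3.3, 1.2], [-0.0, 0.02, 0.04])
([0.1, -3.3, 1.2], [-0.0, 0.02, 0.04])
t 19.0 q [ 0.75  1.04 -1.24  1.91  0.74  1.03 -0.2 ] F [ 1.2  0.6 -0.7]
TCP u,v,h [-29.5   1.7  34.7] rot err [-15.73  15.77  88.62]
A corner u,h -25.6 23.4
B corner u,h -25.1 23.5
F u,v,h -0.1 -1.3 -0.7
```

View pics/scene_v.png

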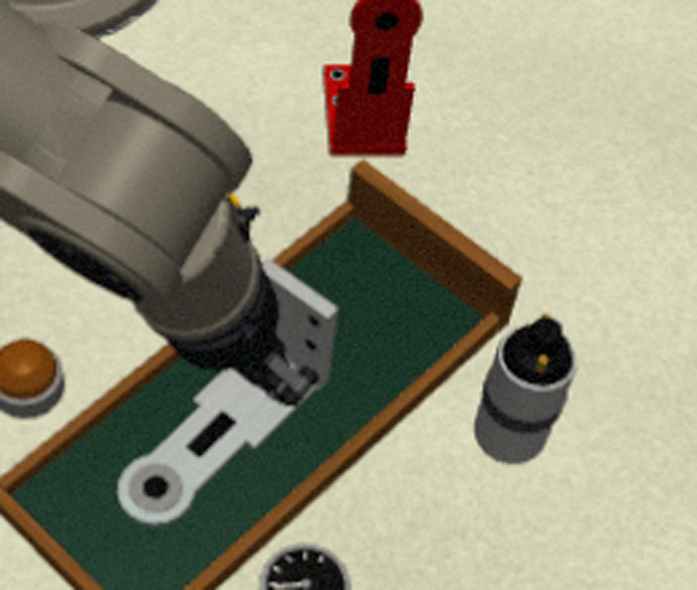

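Request:
send_rows:
  commands:
    - {"translation": [0, -0.0038, 0.0014], "rot": [0, 0, 0], "grip": 0.03}
    - {"translation": [0, -0.0038, 0.0014], "rot": [0, 0, 0], "grip": 0.03}
    - {"translation": [0, -0.0038, 0.0014], "rot": [0, 0, 0], "grip": 0.03}
    - {"translation": [0, -0.0028, 0.001], "rot": [0, 0, 0], "grip": 0.03}
    - {"translation": [0, -0.0028, 0.001], "rot": [0, 0, 0], "grip": 0.03}

```text
t: 19.47
eef_pos: [0.4999, 0.0971, 0.0441]
tool_rot: [-0.166, 0.943, 0.284, -0.05]
contact_force: [2.2, -3.4, 1.0]
gripper_width: 0.353
```

```bash
python3 st.py 150 9.5 42.7 20 0 30 | head -4; python3 look.py w 0 scene wrist | tail -1; python3 foot.py scene_w.npz wrist_w.npz
```

```text
t 19.47 tray [26.1  8.8 44.1] q [ 0.73  1.03 -1.25  1.93  0.74  1.01 -0.23] F tray -4.0 -0.1 1.0
([0.1, -3.9, 1.5], [0.0, 0.02, 0.05])
([0.1, -3.9, 1.5], [0.0, 0.02, 0.05])
([0.1, -3.9, 1.5], [0.0, 0.02, 0.05])
F u,v,h -4.0 0.0 1.0
scene_w.npz 86 ((46.2149658203125, -4.756040573120117), (11.351232528686523, 36.10310745239258), 2.6216189861297607) [[39.70000076293945, 13.0], [41.400001525878906, -23.0], [52.70000076293945, -22.5], [51.099998474121094, 13.5]]
  arm end x -125.9 yaw 2.38 max x 31.6 z 15.3
wrist_w.npz 18731 ((47.718387603759766, 8.769325256347656), (12.159927368164062, 64.16515350341797), 2.065753936767578) [[40.5, 40.599998474121094], [42.79999923706055, -23.5], [55.0, -23.100000381469727], [52.599998474121094, 41.099998474121094]]
  arm end x -17.3 yaw 2.13 max x 32.5 z 15.4
```

View pics/wrist_w.png

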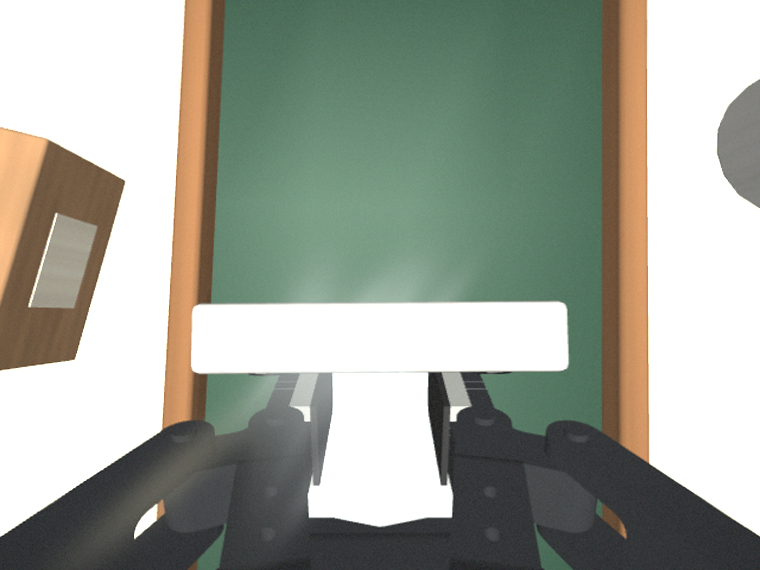

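The wrist view shows both fingertips against the foot's inner face (foot edge level at about y=372 px) and the bracket lined up with the fingers. I'll push on towards the board.

Request:
send_rows:
  commands:
    - {"translation": [0, -0.0039, 0.0015], "rot": [0, 0, 0.06], "grip": 0.03}
    - {"translation": [0, -0.0039, 0.0015], "rot": [0, 0, 0.06], "grip": 0.03}
    - {"translation": [0, -0.0039, 0.0015], "rot": [0, 0, 0.06], "grip": 0.03}
    - {"translation": [0, -0.0039, 0.0015], "rot": [0, 0, 0.06], "grip": 0.03}
    - {"translation": [0, -0.0039, 0.0015], "rot": [0, 0, 0.06], "grip": 0.03}

```text
t: 19.98
eef_pos: [0.4897, 0.1136, 0.0438]
tool_rot: [-0.166, 0.944, 0.28, -0.05]
contact_force: [4.9, -7.2, 6.2]
gripper_width: 0.353
```

```bash
python3 st.py 150 9.5 42.7 20 0 25 | head -3; python3 look.py x 0 scene wrist | tail -1; python3 foot.py scene_x.npz wrist_x.npz
```

```text
t 19.98 tray [45.5  8.8 43.8] q [ 0.71  1.02 -1.25  1.95  0.75  0.98 -0.28] F tray -8.6 -0.4 6.2
([0.1, -3.9, 1.5], [0.0, 0.02, 0.05])
([0.1, -3.9, 1.5], [0.0, 0.02, 0.05])
F u,v,h -8.7 -0.1 6.2
scene_x.npz 79 ((64.46498107910156, -6.734384536743164), (33.5189208984375, 11.434090614318848), 89.61116790771484) [[58.599998474121094, -23.5], [70.0999984741211, -23.5], [70.30000305175781, 10.0], [58.900001525878906, 10.100000381469727]]
  arm end x -106.5 yaw 1.39 max x 53.3 z 15.0
wrist_x.npz 18925 ((67.73600769042969, 8.555444717407227), (12.059643745422363, 64.01740264892578), 1.2644598484039307) [[61.0, 40.400001525878906], [62.400001525878906, -23.600000381469727], [74.5, -23.299999237060547], [73.0999984741211, 40.70000076293945]]
  arm end x 3.0 yaw 1.63 max x 52.1 z 15.4
```

View pics/scene_x.png

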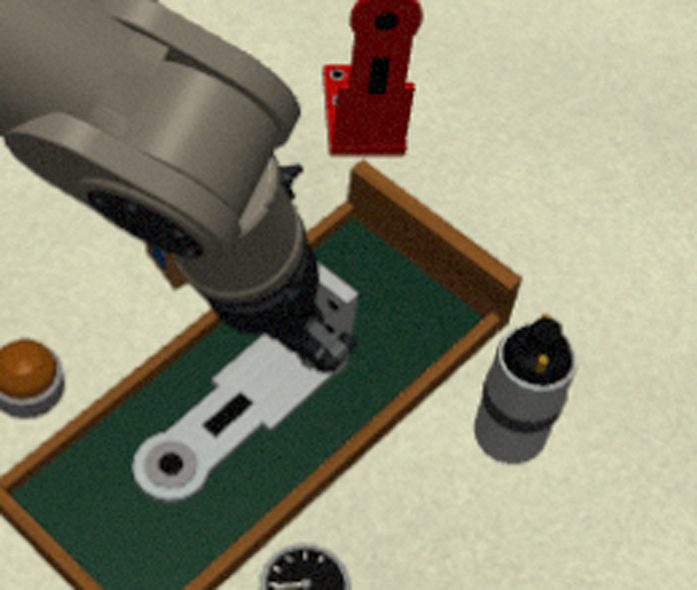

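Request:
send_rows:
  commands:
    - {"translation": [0, -0.0039, 0.0014], "rot": [0, 0, 0.06], "grip": 0.03}
    - {"translation": [0, -0.0039, 0.0014], "rot": [0, 0, 0.06], "grip": 0.03}
    - {"translation": [0, -0.0039, 0.0014], "rot": [0, 0, 0.06], "grip": 0.03}
    - {"translation": [0, -0.0039, 0.0014], "rot": [0, 0, 0.06], "grip": 0.03}
    - {"translation": [0, -0.0039, 0.0014], "rot": [0, 0, 0.06], "grip": 0.03}

```text
t: 20.5
eef_pos: [0.4777, 0.1311, 0.0436]
tool_rot: [-0.166, 0.945, 0.278, -0.051]
contact_force: [3.9, -6.7, 4.5]
gripper_width: 0.353
```

Request:
send_rows:
  commands:
    - {"translation": [0, -0.0039, 0.0014], "rot": [0, 0, 0.06], "grip": 0.03}
    - {"translation": [0, -0.0039, 0.0014], "rot": [0, 0, 0.06], "grip": 0.03}
    - {"translation": [0, -0.0039, 0.0014], "rot": [0, 0, 0.06], "grip": 0.03}
    - {"translation": [0, -0.0039, 0.0014], "rot": [0, 0, 0.06], "grip": 0.03}
    - {"translation": [0, -0.0039, 0.0014], "rot": [0, 0, 0.06], "grip": 0.03}

```text
t: 20.92
eef_pos: [0.4662, 0.1486, 0.0436]
tool_rot: [-0.166, 0.945, 0.276, -0.052]
contact_force: [4.1, -5.7, 3.5]
gripper_width: 0.35
```

```bash
python3 st.py 152 9.5 43.5 20 0 17 | head -3; python3 look.py y 0 scene wrist | tail -1; python3 foot.py scene_y.npz wrist_y.npz
```

```text
t 20.92 tray [87.6 10.3 43.6] q [ 0.65  1.   -1.25  2.    0.75  0.93 -0.37] F tray -7.0 -0.5 3.5
([0.1, -3.6, 1.3], [0.0, 0.04, 0.03])
([0.1, -3.6, 1.3], [0.0, 0.04, 0.03])
F u,v,h -7.0 -0.2 3.5
scene_y.npz 67 ((107.29158782958984, -7.047605514526367), (31.217557907104492, 12.123336791992188), 84.90925598144531) [[99.9000015258789, -22.100000381469727], [111.9000015258789, -23.100000381469727], [114.69999694824219, 8.0], [102.5999984741211, 9.0]]
  arm end x -64.6 yaw 0.64 max x 97.3 z 15.0
wrist_y.npz 18765 ((110.0924072265625, 10.015953063964844), (11.930001258850098, 64.32032012939453), 0.7900656461715698) [[103.69999694824219, 42.099998474121094], [104.5999984741211, -22.200000762939453], [116.5, -22.100000381469727], [115.5999984741211, 42.29999923706055]]
  arm end x 45.2 yaw 1.16 max x 94.6 z 15.4
```

View pics/scene_y.png

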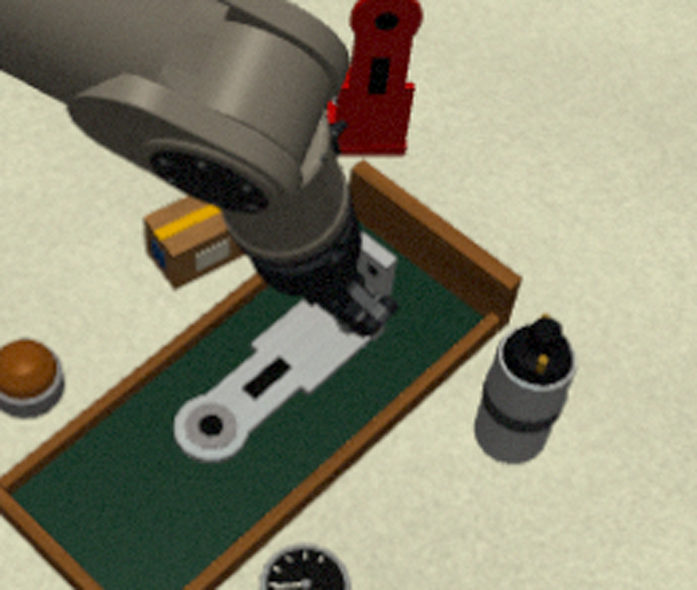

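Run:
```python
from h import *
c=load("scene_y.npz"); W=cloud(c); px=c["pixels"].astype(int)
red=(px[...,0]>90)&(px[...,1]<40)&(W[...,2]>.02)&(W[...,2]<.2)&(W[...,0]<.4); P=W[red]; print("red",P.min(0).round(3),P.max(0).round(3))
ctr=np.median(P,0)
m=(W[...,2]>.1)&(W[...,0]<.5)&(np.hypot(W[...,0]-ctr[0],W[...,1]-ctr[1])<.2)&~((px[...,0]-px[...,1])>25)
Q=W[m]
for z0 in np.arange(.1,.6,.05):
    q=Q[(Q[:,2]>=z0)&(Q[:,2]<z0+.05)]
    if len(q)>5: d=np.hypot(q[:,0]-ctr[0],q[:,1]-ctr[1]); print(z0.round(2),len(q),d.min().round(3),q[d.argmin()].round(3))
```

```text
red [0.293 0.201 0.059] [0.33  0.658 0.181]
0.1 139 0.001 [0.3   0.226 0.145]
0.15 44 0.001 [0.301 0.227 0.151]
```

Request:
send_rows:
  commands:
    - {"translation": [0, -0.0038, 0.0014], "rot": [0, 0, 0.04], "grip": 0.03}
    - {"translation": [0, -0.0038, 0.0014], "rot": [0, 0, 0.04], "grip": 0.03}
    - {"translation": [0, -0.0038, 0.0014], "rot": [0, 0, 0.04], "grip": 0.03}
    - {"translation": [0, -0.0038, 0.0014], "rot": [0, 0, 0.04], "grip": 0.03}
    - {"translation": [0, -0.0038, 0.0014], "rot": [0, 0, 0.04], "grip": 0.03}

```text
t: 21.43
eef_pos: [0.4552, 0.1657, 0.0435]
tool_rot: [-0.166, 0.946, 0.274, -0.052]
contact_force: [3.7, -5.7, 4.9]
gripper_width: 0.355
```

Request:
send_rows:
  commands:
    - {"translation": [0, -0.0038, 0.0014], "rot": [0, 0, 0.04], "grip": 0.03}
    - {"translation": [0, -0.0038, 0.0014], "rot": [0, 0, 0.04], "grip": 0.03}
    - {"translation": [0, -0.0038, 0.0014], "rot": [0, 0, 0.04], "grip": 0.03}
    - {"translation": [0, -0.0038, 0.0014], "rot": [0, 0, 0.04], "grip": 0.03}
    - {"translation": [0, -0.0038, 0.0014], "rot": [0, 0, 0.04], "grip": 0.03}

```text
t: 21.85
eef_pos: [0.4444, 0.1827, 0.0435]
tool_rot: [-0.165, 0.946, 0.273, -0.053]
contact_force: [3.2, -6.4, 4.3]
gripper_width: 0.352
```

```bash
python3 st.py 152 9.5 43.5 20 0 10 | head -3; python3 look.py z 0 scene wrist | tail -1; python3 foot.py scene_z.npz wrist_z.npz
```

```text
t 21.85 tray [128.1  10.9  43.5] q [ 0.59  0.98 -1.24  2.04  0.75  0.88 -0.46] F tray -7.2 0.6 4.3
([0.2, -2.2, 0.8], [0.0, 0.06, 0.02])
([0.2, -2.2, 0.8], [0.0, 0.06, 0.02])
F u,v,h -7.2 0.9 4.3
scene_z.npz 60 ((147.89169311523438, -7.241869926452637), (28.99439239501953, 11.695061683654785), 83.51734161376953) [[140.39999389648438, -21.0], [152.10000610351562, -22.299999237060547], [155.3000030517578, 6.5], [143.6999969482422, 7.800000190734863]]
  arm end x -24.1 yaw 0.13 max x 137.8 z 15.1
wrist_z.npz 18953 ((150.3443145751953, 10.495515823364258), (12.113239288330078, 64.10283660888672), 0.6330081820487976) [[143.89999389648438, 42.5], [144.60000610351562, -21.600000381469727], [156.8000030517578, -21.5], [156.0, 42.599998474121094]]
  arm end x 85.8 yaw 0.75 max x 134.6 z 15.4
```

View pics/wrist_z.png

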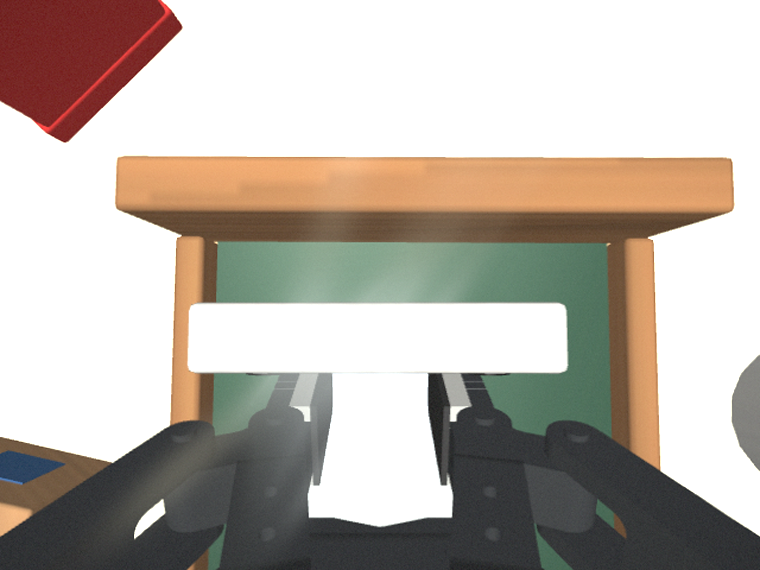

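Request:
send_rows:
  commands:
    - {"translation": [0, -0.0035, 0.0012], "rot": [0, 0.05, 0.05], "grip": 0.03}
    - {"translation": [0, -0.0035, 0.0012], "rot": [0, 0.05, 0.05], "grip": 0.03}
    - {"translation": [0, -0.0035, 0.0012], "rot": [0, 0.05, 0.05], "grip": 0.03}
    - {"translation": [0, -0.0035, 0.0012], "rot": [0, 0.05, 0.05], "grip": 0.03}
    - {"translation": [0, -0.0025, 0.0009], "rot": [0, 0.05, 0.05], "grip": 0.03}

```text
t: 22.37
eef_pos: [0.4338, 0.1981, 0.0435]
tool_rot: [-0.166, 0.947, 0.271, -0.052]
contact_force: [2.6, -3.7, 0.8]
gripper_width: 0.352
```

Request:
send_rows:
  commands:
    - {"translation": [0, -0.001, 0.0004], "rot": [0, 0, 0], "grip": 0.03}
    - {"translation": [0, -0.001, 0.0003], "rot": [0, 0, 0], "grip": 0.03}
    - {"translation": [0, -0.001, 0.0004], "rot": [0, 0, 0], "grip": 0.03}
    - {"translation": [0, -0.001, 0.0003], "rot": [0, 0, 0], "grip": 0.03}
    - {"translation": [0, 0, 0], "rot": [0, 0, 0], "grip": 0.03}

```text
t: 22.78
eef_pos: [0.4314, 0.2021, 0.0437]
tool_rot: [-0.167, 0.947, 0.271, -0.051]
contact_force: [1.4, -2.1, -0.9]
gripper_width: 0.346
```

```bash
python3 st.py 153 9.5 43.5 20 0 10 | head -3; python3 look.py A 0 scene wrist | tail -1; python3 foot.py scene_A.npz wrist_A.npz
```

```text
t 22.78 tray [151.4  11.7  43.7] q [ 0.56  0.96 -1.24  2.06  0.76  0.85 -0.51] F tray -2.5 -0.1 -0.9
([0.2, -0.1, 0.1], [-0.01, 0.04, 0.0])
([0.2, -0.1, 0.1], [-0.01, 0.04, 0.0])
F u,v,h -2.5 0.0 -0.9
scene_A.npz 58 ((171.16578674316406, -7.814942359924316), (27.86087417602539, 13.795732498168945), 84.38674926757812) [[162.89999389648438, -21.0], [176.6999969482422, -22.399999618530273], [179.39999389648438, 5.400000095367432], [165.6999969482422, 6.699999809265137]]
  arm end x -0.9 yaw 0.03 max x 161.8 z 14.9
wrist_A.npz 18910 ((172.5241241455078, 11.049030303955078), (12.014291763305664, 64.03408813476562), 0.13865973055362701) [[166.39999389648438, 43.099998474121094], [166.60000610351562, -21.0], [178.60000610351562, -21.0], [178.5, 43.099998474121094]]
  arm end x 107.9 yaw 0.39 max x 157.1 z 15.4
```

View pics/wrist_A.png

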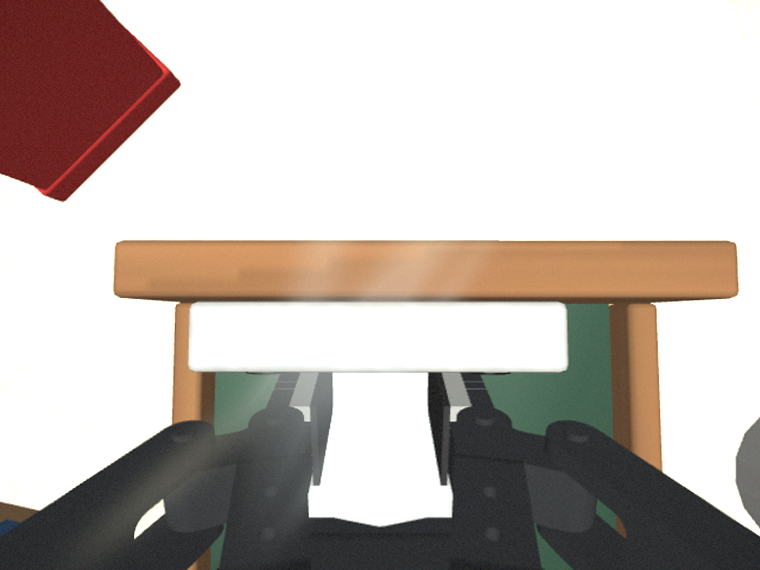

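Request:
send_rows:
  commands:
    - {"translation": [0, -0.0006, 0.0002], "rot": [0, 0, 0], "grip": 0.03}
    - {"translation": [0, -0.0006, 0.0002], "rot": [0, 0, 0], "grip": 0.03}
    - {"translation": [0, -0.0006, 0.0002], "rot": [0, 0, 0], "grip": 0.03}
    - {"translation": [0, -0.0006, 0.0002], "rot": [0, 0, 0], "grip": 0.03}
    - {"translation": [0, 0, 0], "rot": [0, 0, 0], "grip": 0.03}

```text
t: 23.3
eef_pos: [0.4304, 0.2041, 0.0438]
tool_rot: [-0.167, 0.947, 0.271, -0.051]
contact_force: [1.0, -1.8, -1.5]
gripper_width: 0.348
```

Request:
send_rows:
  commands:
    - {"translation": [0, -0.0005, 0.0002], "rot": [0, 0, 0], "grip": 0.03}
    - {"translation": [0, -0.0005, 0.0002], "rot": [0, 0, 0], "grip": 0.03}
    - {"translation": [0, 0, 0], "rot": [0, 0, 0], "grip": 0.03}
    - {"translation": [0, 0, 0], "rot": [0, 0, 0], "grip": 0.03}
    - {"translation": [0, 0, 0], "rot": [0, 0, 0], "grip": 0.03}

```text
t: 23.72
eef_pos: [0.4304, 0.2042, 0.0437]
tool_rot: [-0.166, 0.947, 0.271, -0.051]
contact_force: [1.4, -5.1, 0.1]
gripper_width: 0.351
```

```bash
python3 st.py; python3 look.py B 0 wrist | tail -1; python3 foot.py wrist_B.npz
```

```text
t 23.72 tray [153.8  11.4  43.7] q [ 0.55  0.96 -1.24  2.06  0.76  0.84 -0.51] F tray -5.1 1.5 0.1
F u,v,h -5.0 1.7 0.1
wrist_B.npz 18951 ((174.84695434570312, 10.844148635864258), (11.999430656433105, 63.84691619873047), 0.04214238002896309) [[168.8000030517578, 42.79999923706055], [168.89999389648438, -21.100000381469727], [180.89999389648438, -21.100000381469727], [180.8000030517578, 42.79999923706055]]
  arm end x 110.1 yaw 0.28 max x 159.0 z 15.4
```

Request:
send_rows:
  commands:
    - {"translation": [0, -0.0005, 0.0002], "rot": [0, 0, 0], "grip": 0.03}
    - {"translation": [0, -0.0005, 0.0002], "rot": [0, 0, 0], "grip": 0.03}
    - {"translation": [0, 0, 0], "rot": [0, 0, 0], "grip": 0.03}
    - {"translation": [0, 0, 0], "rot": [0, 0, 0], "grip": 0.03}
    - {"translation": [0, 0, 0], "rot": [0, 0, 0], "grip": 0.03}

```text
t: 24.18
eef_pos: [0.4303, 0.2044, 0.0437]
tool_rot: [-0.165, 0.947, 0.27, -0.051]
contact_force: [4.0, -8.8, 2.7]
gripper_width: 0.35
```

```bash
python3 st.py; python3 look.py C 0 wrist scene| tail -1; python3 foot.py wrist_C.npz scene_C.npz
```

```text
t 24.18 tray [153.9  11.4  43.7] q [ 0.55  0.96 -1.24  2.06  0.76  0.84 -0.52] F tray -9.6 1.3 2.7
F u,v,h -9.6 1.6 2.7
wrist_C.npz 18907 ((174.89361572265625, 10.827045440673828), (11.925860404968262, 64.06243133544922), 0.10481543838977814) [[168.89999389648438, 42.79999923706055], [169.0, -21.200000762939453], [180.89999389648438, -21.200000762939453], [180.8000030517578, 42.900001525878906]]
  arm end x 110.2 yaw 0.09 max x 158.7 z 15.4
scene_C.npz 56 ((173.46255493164062, -6.785366058349609), (28.103355407714844, 12.167472839355469), 89.58723449707031) [[167.3000030517578, -20.799999237060547], [179.39999389648438, -20.899999618530273], [179.60000610351562, 7.199999809265137], [167.5, 7.300000190734863]]
  arm end x 1.9 yaw -0.15 max x 164.2 z 15.0
```

View pics/wrist_C.png

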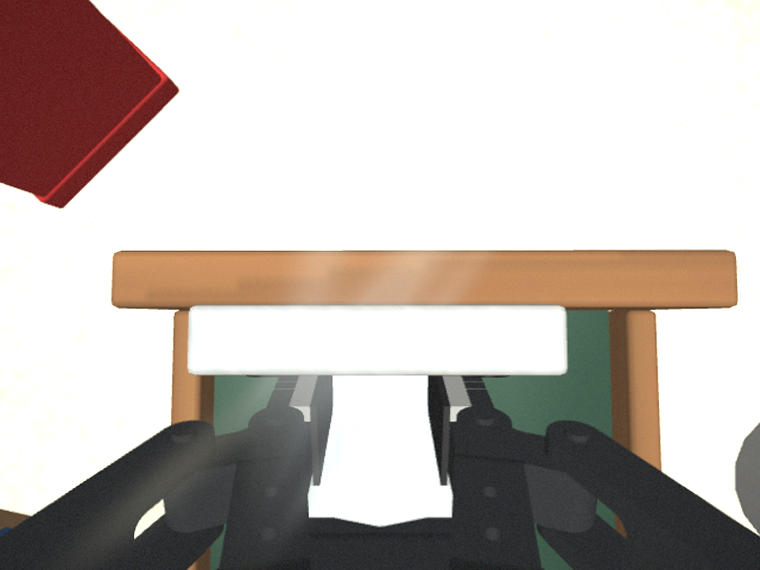

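Seated: the foot underside reads about 180 mm in tray x, the yaw is about 0°, and the motion has stalled at about 10 N. Now I back straight off, then lift clear.

Request:
send_rows:
  commands:
    - {"translation": [0, 0.001, -0.0004], "rot": [0, 0, 0], "grip": 0.03}
    - {"translation": [0, 0.002, -0.0007], "rot": [0, 0, 0], "grip": 0.03}
    - {"translation": [0, 0.004, -0.0015], "rot": [0, 0, 0], "grip": 0.03}
    - {"translation": [0, 0.007, -0.0026], "rot": [0, 0, 0], "grip": 0.03}
    - {"translation": [0, 0.007, -0.0026], "rot": [0, 0, 0], "grip": 0.03}

```text
t: 24.7
eef_pos: [0.4414, 0.1869, 0.0441]
tool_rot: [-0.167, 0.947, 0.271, -0.051]
contact_force: [-0.6, -0.3, 0.0]
gripper_width: 0.35
```

Request:
send_rows:
  commands:
    - {"translation": [0, 0, -0.012], "rot": [0, 0, 0], "grip": 0.03}
    - {"translation": [0, 0, -0.025], "rot": [0, 0, 0], "grip": 0.03}
    - {"translation": [0, 0, -0.03], "rot": [0, 0, 0], "grip": 0.03}
    - {"translation": [0, 0, -0.03], "rot": [0, 0, 0], "grip": 0.03}
    - {"translation": [0, 0, -0.03], "rot": [0, 0, 0], "grip": 0.03}

```text
t: 25.12
eef_pos: [0.465, 0.15, 0.1652]
tool_rot: [-0.168, 0.947, 0.271, -0.051]
contact_force: [0.3, 0.3, -0.1]
gripper_width: 0.35
```

```bash
python3 st.py; python3 look.py D 0 scene top wrist| tail -1; python3 foot.py scene_D.npz top_D.npz wrist_D.npz
```

```text
t 25.12 tray [ 89.5  10.6 165.2] q [ 0.73  0.82 -1.38  1.94  0.51  1.06 -0.27] F tray 0.1 -0.4 -0.1
F u,v,h 0.1 -0.4 -0.1
scene_D.npz 111 ((173.38409423828125, 10.804651260375977), (62.585880279541016, 13.497674942016602), 86.16617584228516) [[164.60000610351562, -20.0], [178.0, -20.899999618530273], [182.1999969482422, 41.599998474121094], [168.6999969482422, 42.5]]
  arm end x 2.5 yaw 0.01 max x 169.2 z 15.0
top_D.npz 306 ((174.1957244873047, 10.567617416381836), (12.254765510559082, 64.60646057128906), 0.3278427720069885) [[167.89999389648438, 42.79999923706055], [168.3000030517578, -21.799999237060547], [180.5, -21.700000762939453], [180.10000610351562, 42.900001525878906]]
  arm end x 89.4 yaw -1.11 max x 168.6 z 14.6
wrist_D.npz 3190 ((174.60720825195312, 10.998245239257812), (63.368309020996094, 12.543132781982422), 89.87664031982422) [[168.3000030517578, -20.700000762939453], [180.8000030517578, -20.700000762939453], [180.89999389648438, 42.70000076293945], [168.39999389648438, 42.70000076293945]]
  arm end x 4.4 yaw 0.1 max x 169.2 z 15.5
```

View pics/scene_D.png

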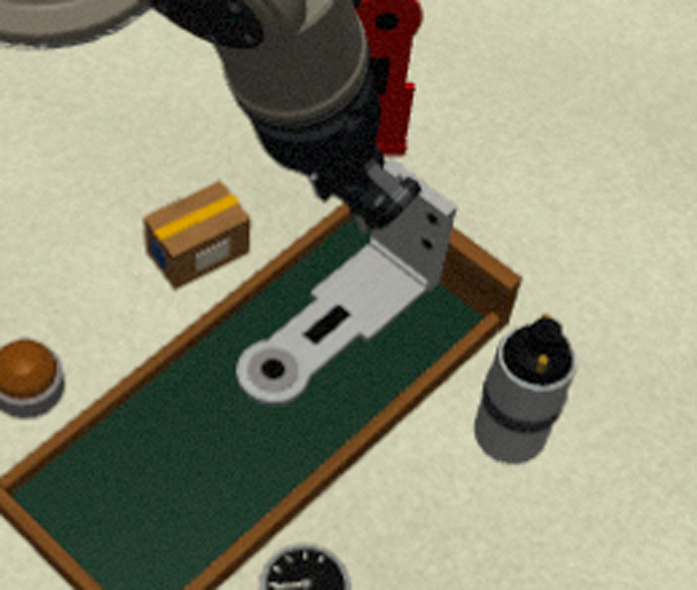

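View pics/top_D.png

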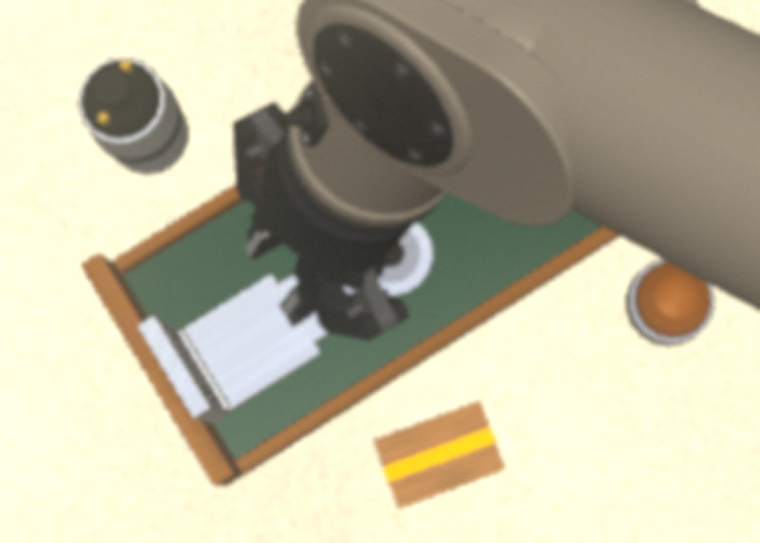

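Run:
```python
from h import *
a=load("scene0.npz"); b=load("scene_D.npz")
for n,(u,v) in dict(coil=(437,240),gauge=(353,320),lamp=(249,240),carton=(313,187)).items():
    s=np.s_[v-22:v+22,u-24:u+24]; print(n,"mean abs diff",np.abs(a["pixels"][s].astype(int)-b["pixels"][s]).mean().round(1))
from station import *
print(hand_in())
```

```text
coil mean abs diff 3.8
gauge mean abs diff 4.1
lamp mean abs diff 4.1
carton mean abs diff 3.8
the job is handed in; nothing more can be done
None
```

The grey bracket lies on the back of its arm with the underside of its foot flat and square against the end board, and the job is handed in at about 25 s. The last part of the lowering was less controlled than asked.

- **Tipping:** I tipped it with the two outer fingertip corners in the inside corner, one pushing the arm and one holding the foot down, without pinching or lifting it.
- **Less controlled part:** The lowering was followed closely to about 75° of tilt. In the next 0.4 s the bracket turned the last 15° to flat and its heel slid about 12 mm towards the board. I did not see how softly that part went.
- **Pushing:** I pushed low on the foot with both fingertips, about 25 mm above the floor, until it stopped against the board at about 10 N. Then I backed off and lifted clear.
- **Other contact:** On the first approach, a gripper knuckle touched the end board with about 5.5 N. I narrowed the opening and moved off it.

**Last checks:**

| Check | Reading |
|---|---|
| Foot underside along the tray (board face at 180 mm) | 180.3 mm (top), 180.8 mm (wrist), about 180 mm (scene) |
| Foot yaw | 0.3° (top), 0.1° (wrist) |
| Arm yaw | 0.0° (scene), 0.1° (wrist) |
| Force on the tool after clearing | about 0 N |

- **Disagreement:** The scene camera's foot-edge fit gave about 4° and the top camera's arm fit gave −1.1°. I put both down to few pixels and the hand hiding part of the view.
- **Other parts:** The coil, gauge, lamp and carton look unmoved in the scene image compared with the start.

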